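# Check charger packs for swelling

### The job

Check the battery packs in the charger for swelling: first turn the charger's rotary switch clockwise until it clicks to off, then, working along the row from the switch end, pull out each pack in turn, lay it flat under the foot of the thickness gauge, let go of it and press the gauge down for a second or so to read its thickness. Put packs more than 20 mm thick in the steel bin and the others in the plywood tray, finish with all of them sorted and the gauge back up, and do not disturb the glass globe or the test meter.

Things in the scene. Friction and masses are not known exactly. Their poses are not given: they have to be found in the camera images.
- charger: grey charger fixed to the bench: deck 170 (x) x 304 mm, 32 mm high; dark socket housing 72 mm high along its back (+x). Packs lie flat on the deck 78 mm apart, tongue in the housing, the whole case in the open. Pull one level along the charger's -x by 24 mm or more, over a sprung detent (6 to 12 N), then lift. Switch at the +y end. Origin: on the bench; deck spans x -90..80, y -119..185 mm
- bay_1 (a point): underside centre of the pack seated in bay 1, on the deck; x axis points into the socket. Bay 1 is next to the switch, then 2, then 3
- bay_2 (a point): underside centre of the pack seated in bay 2, on the deck; x axis points into the socket. Bay 1 is next to the switch, then 2, then 3
- bay_3 (a point): underside centre of the pack seated in bay 3, on the deck; x axis points into the socket. Bay 1 is next to the switch, then 2, then 3
- switch (a joint): angle of the charger's rotary switch: 0 = on (start), 1.05 rad = off; turns clockwise seen from above; a sprung detent (about 0.1 N m at first) makes it snap over half-way (0.53 rad), and it stays where it clicks
- switch_grip (a point): point on the switch's upright axis, 10 mm below the top of its black grip bar (42 long x 12 wide x 28 mm high); the bar lies along this point's x axis, which turns with the switch. The housing under it is 60 x 52 mm, its top 22 mm below this point, with a 4 mm disc on it
- gauge: bench thickness gauge fixed to the bench: grey base 222 (x) x 100 x 16 mm, steel anvil strip 38 mm wide on it from x=-85 to +62 mm, column 26 mm thick at x=+103, arm (underside 76 mm up) reaching forward to the spindle at x=+20 mm, dial 54 mm wide face up on the arm. Open at the front (-x) and sides: slide a pack in lengthwise from the front. Origin: on the bench, axes as at yaw 0
- anvil (a point): point on the anvil's top (20 mm above the bench) straight below the centre of the measuring foot; axes as the gauge
- gauge_slide (a joint): how far the spindle with its foot has come down, m: 0 = up at rest, 0.040 at most. The gap from anvil to foot, so the thickness measured, is 0.042 m minus this. A return spring (about 2 N at rest, 4 N on a pack) lifts it when let go
- gauge_cap (a point): centre of the top of the round black press cap (30 mm across) on the spindle, moves with it; 100 mm above the foot's underside, so 162 mm above the bench at rest. Press straight down; once the foot bears on a pack the cap yields a further 8 mm on its own spring (5.6 to 8.8 N)
- gauge_foot: round steel measuring foot, 18 mm across, at the spindle's lower end; origin at the centre of its underside, 62 mm above the bench at rest
- wood_tray: shallow loose plywood tray, 180 x 180 x 28 mm outside, walls and floor 6 mm, 0.45 kg; for packs of 20 mm or less. Origin: centre of its underside
- steel_bin: deeper loose bare-steel bin, 180 x 180 x 48 mm outside, walls and floor 3 mm, 0.7 kg; for packs over 20 mm. Tray and bin may change sides from start to start. Origin: centre of its underside
- pack_1a: battery pack, starts in bay 1 (one of 1a, 1b; None if absent). Dark case 120 (x) x 44 x 16 mm, 0.18-0.28 kg, raised grey panel on top: sound = 18 mm thick in all, swollen = 23 mm (panel at full height for |x|<53, |y|<18 mm); which is unknown until measured. Origin: underside centre, z up. A tongue 8 thick, 22 wide, sticks out 20 mm at +x, its middle 8 mm up
- pack_1b: battery pack, starts in bay 1 (one of 1a, 1b; None if absent). Dark case 120 (x) x 44 x 16 mm, 0.18-0.28 kg, raised grey panel on top: sound = 18 mm thick in all, swollen = 23 mm (panel at full height for |x|<53, |y|<18 mm); which is unknown until measured. Origin: underside centre, z up. A tongue 8 thick, 22 wide, sticks out 20 mm at +x, its middle 8 mm up
- pack_2a: battery pack, starts in bay 2 (one of 2a, 2b; None if absent; bay may be empty). Dark case 120 (x) x 44 x 16 mm, 0.18-0.28 kg, raised grey panel on top: sound = 18 mm thick in all, swollen = 23 mm (panel at full height for |x|<53, |y|<18 mm); which is unknown until measured. Origin: underside centre, z up. A tongue 8 thick, 22 wide, sticks out 20 mm at +x, its middle 8 mm up
- pack_2b: battery pack, starts in bay 2 (one of 2a, 2b; None if absent; bay may be empty). Dark case 120 (x) x 44 x 16 mm, 0.18-0.28 kg, raised grey panel on top: sound = 18 mm thick in all, swollen = 23 mm (panel at full height for |x|<53, |y|<18 mm); which is unknown until measured. Origin: underside centre, z up. A tongue 8 thick, 22 wide, sticks out 20 mm at +x, its middle 8 mm up
- pack_3a: battery pack, starts in bay 3 (one of 3a, 3b; None if absent). Dark case 120 (x) x 44 x 16 mm, 0.18-0.28 kg, raised grey panel on top: sound = 18 mm thick in all, swollen = 23 mm (panel at full height for |x|<53, |y|<18 mm); which is unknown until measured. Origin: underside centre, z up. A tongue 8 thick, 22 wide, sticks out 20 mm at +x, its middle 8 mm up
- pack_3b: battery pack, starts in bay 3 (one of 3a, 3b; None if absent). Dark case 120 (x) x 44 x 16 mm, 0.18-0.28 kg, raised grey panel on top: sound = 18 mm thick in all, swollen = 23 mm (panel at full height for |x|<53, |y|<18 mm); which is unknown until measured. Origin: underside centre, z up. A tongue 8 thick, 22 wide, sticks out 20 mm at +x, its middle 8 mm up
- globe: opal glass lamp globe, 150 mm across and 150 high, standing on its neck, left of the charger; leave alone. Origin: centre of its underside
- meter: yellow hand-held test meter, 150 x 78 x 34 mm, lying face up to the right of the gauge; leave alone. Origin: centre of its underside
Mind the look-alikes: they are no part of the job. Leave any pink look-alike of the pack_2b alone.

How it is judged (in metres and radians):
On the way, in this order (a step that is already met when the one before it is completed fails the run):
1. the charger's switch has clicked to off (value of joint switch above 0.95 rad), for 0.2 s.
2. pack_1a (if it is there) lies flat on the anvil, let go, with the gauge foot bearing on it (contact force between gauge_foot and pack_1a above 1 N and z of pack_1a in the frame of gauge between 0.013 and 0.046 m and contact force between the fingers and pack_1a below 0.3 N and linear speed of pack_1a below 0.02 m/s and (angle between pack_1a's own z axis and vertical below 0.1 rad or angle between pack_1a's own z axis and vertical above 3.04 rad)), for 0.4 s.
3. pack_1b (if it is there) lies flat on the anvil, let go, with the gauge foot bearing on it (contact force between gauge_foot and pack_1b above 1 N and z of pack_1b in the frame of gauge between 0.013 and 0.046 m and contact force between the fingers and pack_1b below 0.3 N and linear speed of pack_1b below 0.02 m/s and (angle between pack_1b's own z axis and vertical below 0.1 rad or angle between pack_1b's own z axis and vertical above 3.04 rad)), for 0.4 s.
4. pack_2a (if it is there) lies flat on the anvil, let go, with the gauge foot bearing on it (contact force between gauge_foot and pack_2a above 1 N and z of pack_2a in the frame of gauge between 0.013 and 0.046 m and contact force between the fingers and pack_2a below 0.3 N and linear speed of pack_2a below 0.02 m/s and (angle between pack_2a's own z axis and vertical below 0.1 rad or angle between pack_2a's own z axis and vertical above 3.04 rad)), for 0.4 s.
5. pack_2b (if it is there) lies flat on the anvil, let go, with the gauge foot bearing on it (contact force between gauge_foot and pack_2b above 1 N and z of pack_2b in the frame of gauge between 0.013 and 0.046 m and contact force between the fingers and pack_2b below 0.3 N and linear speed of pack_2b below 0.02 m/s and (angle between pack_2b's own z axis and vertical below 0.1 rad or angle between pack_2b's own z axis and vertical above 3.04 rad)), for 0.4 s.
6. pack_3a (if it is there) lies flat on the anvil, let go, with the gauge foot bearing on it (contact force between gauge_foot and pack_3a above 1 N and z of pack_3a in the frame of gauge between 0.013 and 0.046 m and contact force between the fingers and pack_3a below 0.3 N and linear speed of pack_3a below 0.02 m/s and (angle between pack_3a's own z axis and vertical below 0.1 rad or angle between pack_3a's own z axis and vertical above 3.04 rad)), for 0.4 s.
7. pack_3b (if it is there) lies flat on the anvil, let go, with the gauge foot bearing on it (contact force between gauge_foot and pack_3b above 1 N and z of pack_3b in the frame of gauge between 0.013 and 0.046 m and contact force between the fingers and pack_3b below 0.3 N and linear speed of pack_3b below 0.02 m/s and (angle between pack_3b's own z axis and vertical below 0.1 rad or angle between pack_3b's own z axis and vertical above 3.04 rad)), for 0.4 s.
At the end, for the whole second after the job is handed in: switch off (over 0.95 rad), gauge up (within 4 mm of the top), every pack at rest in its container, those over 20 mm thick in the steel bin and the others in the plywood tray: origin within 75 mm of the container's middle in x and y, under 70 mm above its underside (value of joint switch above 0.95 rad and value of joint gauge_slide below 0.004 m and x of pack_1a in the frame of wood_tray between -0.075 and 0.075 m and y of pack_1a in the frame of wood_tray between -0.075 and 0.075 m and z of pack_1a in the frame of wood_tray between -0.005 and 0.07 m and linear speed of each of pack_1a, pack_1b, pack_2a, pack_2b, pack_3a, pack_3b below 0.03 m/s and x of pack_1b in the frame of steel_bin between -0.075 and 0.075 m and y of pack_1b in the frame of steel_bin between -0.075 and 0.075 m and z of pack_1b in the frame of steel_bin between -0.005 and 0.07 m and x of pack_2a in the frame of steel_bin between -0.075 and 0.075 m and y of pack_2a in the frame of steel_bin between -0.075 and 0.075 m and z of pack_2a in the frame of steel_bin between -0.005 and 0.07 m and x of pack_2b in the frame of wood_tray between -0.075 and 0.075 m and y of pack_2b in the frame of wood_tray between -0.075 and 0.075 m and z of pack_2b in the frame of wood_tray between -0.005 and 0.07 m and x of pack_3a in the frame of wood_tray between -0.075 and 0.075 m and y of pack_3a in the frame of wood_tray between -0.075 and 0.075 m and z of pack_3a in the frame of wood_tray between -0.005 and 0.07 m and x of pack_3b in the frame of steel_bin between -0.075 and 0.075 m and y of pack_3b in the frame of steel_bin between -0.075 and 0.075 m and z of pack_3b in the frame of steel_bin between -0.005 and 0.07 m); the robot touches nothing.
It fails at once if a pack is pulled out of the charger while the switch is still on (value of joint switch below 0.6 rad and x of any of pack_1a, pack_1b, pack_2a, pack_2b, pack_3a, pack_3b in the frame of charger below -0.046 m).
It fails at once if the globe is moved more than 4 cm (distance of globe from where it was at the start of the episode above 0.04 m).
It fails at once if the meter is moved more than 4 cm (distance of meter from where it was at the start of the episode above 0.04 m).
Of pack_1a, pack_1b only 1 to 1 are there at a start; the rules pass over those that are not, and their reading is None.
Of pack_2a, pack_2b, tape only 1 to 1 are there at a start; the rules pass over those that are not, and their reading is None.
Of pack_3a, pack_3b only 1 to 1 are there at a start; the rules pass over those that are not, and their reading is None.
At some moment in a run one of wood_tray, steel_bin may be knocked a few centimetres aside while the robot is not near it.
Once in a run the grip may slacken for a moment while it holds something.
It also fails if it takes over 210 s, if anything falls off the work surface, if the arm or the gripper's body presses on something with over 40 N, if the wrist force passes 120 N, or if a joint passes its speed limit or range.

### The arm

A 6-joint arm with a two-finger parallel gripper is mounted at the origin on the work surface. World frame = base frame: x ahead of the robot, y to its left, z up, the work surface at z = 0. Lengths are in m, angles in degrees, forces in N, time in s.
With the tool pointing down it reaches from about 0.35 to 0.875 m from the base axis. Payload 4.2 kg.
Tool frame: the origin (TCP) lies on the centre line of the jaws, within the pads' length; the fingertips stand r.tip_extent ahead of it and the grasp point (between the pads) lies 11 mm behind it (r.tip_extent is the distance from the TCP to the fingertips, in m); z points along the fingers, y is the line along which they close (so a half turn about z gives the same grasp; the last joint's range is limited). The gripper opens to 87 mm and grips with 3 to 60 N. Pads are 19 mm wide; open, the fingers measure 117 mm over their backs; the gripper's body (75 mm by 190 mm) begins 51 mm behind the grasp point.
Start: joints at [-61.272, 22.042, 0.453, 0, -68.411, -14.817], TCP at [0.15, -0.607, 0.231] pointing down, gripper open.
Joint ranges: [-179.83, 179.83], [-69.29, 118.12], [-61.27, 80.66], [-181.25, 117.63], [-171.15, -9.14], [-177.46, 177.46]. Speed limits (degrees/s): [159.86, 159.86, 180, 180, 180, 180].

### API

Orientations are given as a 3x3 rotation matrix whose columns are the frame's x, y, z axes.
In Python, from station import r gives the robot as it stands.
- The arm moves only by the shell command python3 -m jog 'ROWS'. ROWS is text: rows parted by semicolons, each of 5 numbers parted by spaces: the opening, from 0 (shut) to 1 (fully open), then the shift along the world's x, y, z in mm, then the turn about the world's z in degrees. In form: hand dx dy dz roll; .... A call has 1 to 5 rows; each row shifts and turns the commanded pose from where the row before left it; what a row does not reach is not made up. A row lasts 1/8 s, in which the tool goes at most 62.5 mm and 10.7 degrees, less where a joint would pass 70% of its speed; a pose out of reach is approached as far as the arm can. A call is refused whole if a number of a shift passes 62.5 or a number of a turn 10.7, either way. A call with a gripper value outside its range is refused whole. The fingers move at their own pace and stop on an object; the grip force is fixed at half the most. Time passes only in rows, so rows that do not move let the fingers close. It gives the time, the measured TCP pose, the force, the opening and the grip force at its end, in the units of the state.
- r.sense(): the state, without advancing time (a new reading comes with each control period).
- r.capture(name): name is "scene" or "top" or "wrist"; returns a dict with "pixels" (420x560x3 uint8, red, green, blue), "fovy" (degrees; the focal length in pixels is half the picture's height over the tangent of half this angle, whatever the lens; pixels are square), "cx", "cy" (the principal point, pixels), "origin" and "orientation" of the camera in the world; the wrist camera has in their place "T_tool_cam" (4x4, takes a point from camera to tool coordinates, whose origin is the TCP and whose axes are the flange's). Camera axes: x right, y down, z forward; pixel columns grow to the right and rows downward; lengths in m; the calibration is good to about 2 mm. A picture is of the moment at which its call begins: read the wrist's pose just before it. There is no depth.
- r.finish_job(): hands the job in; it is judged then, once.
The state is a dict: "time_s": time; "joints": joint angles; "joint_velocities": joint speeds; "effort": joint torques, N m; "tcp_pos": TCP position; "ee_rot": TCP orientation; "wrist_force": force on the tool from outside, world axes, zero at the start; "moment": the same for the moment, N m; "gripper_width": opening from 0.0 (shut) to 1.0 (fully open); "gripper_force": force on a finger pad.
Only numpy, scipy, OpenCV 4.12 (cv2) and the standard library are available. Lean on these libraries where they do the work, as an engineer would, in place of code of your own. Each camera call takes 0.05 s, during which the arm holds its last target. There are 200 camera calls.

## Working session

There is one attempt and no reset: what is moved stays moved. The work goes in short steps, Python scripts to look and compute and a shell command to move; the robot and the scene stay as the last step left them, time stands still between calls to the robot, and variables do not carry over. Pictures are saved under pics/ and viewed, at most 14 in all, crops included, and the job is handed in when it is done.

```bash
ls; mkdir -p pics; cat > h.py <<'E'
import numpy as np,cv2
from station import r
def cam(n):
    s=r.sense(); c=r.capture(n); h,w=c["pixels"].shape[:2]
    c["f"]=h/2/np.tan(np.radians(c["fovy"])/2)
    if "T_tool_cam" in c:
        T=np.eye(4);T[:3,:3]=np.array(s["ee_rot"]);T[:3,3]=s["tcp_pos"]; T=T@np.array(c["T_tool_cam"])
        c["origin"]=T[:3,3];c["orientation"]=T[:3,:3]
    c["origin"]=np.array(c["origin"]);c["orientation"]=np.array(c["orientation"])
    return c
def plane(c,u,v,z):
    d=c["orientation"]@np.array([(u-c["cx"])/c["f"],(v-c["cy"])/c["f"],1]); o=c["origin"]
    return o+d*(z-o[2])/d[2]
def proj(c,p):
    q=c["orientation"].T@(np.array(p)-c["origin"]); return c["f"]*q[:2]/q[2]+[c["cx"],c["cy"]]
def save(c,n): cv2.imwrite("pics/"+n,c["pixels"][:,:,::-1])
E
python3 - <<'E'
from h import *
for n in("top","scene"):
    c=cam(n);save(c,n+"0.png");print(n,c["origin"],c["orientation"].round(3).tolist(),c["f"],c["cx"],c["cy"])
print(r.tip_extent,r.sense())
E
```

```text
pics
top [0.24210792 0.0697905  1.71853824] [[-0.011, -0.994, 0.11], [-1.0, 0.011, -0.009], [0.008, -0.11, -0.994]] 517.4202192435173 274.9422413860781 206.95618501825984
scene [1.70256675 0.51560814 1.21407327] [[-0.343, 0.577, -0.741], [0.939, 0.228, -0.257], [0.02, -0.784, -0.62]] 531.5037515611438 274.6555129786283 212.82847818742408
0.008 {'time_s': 0.1, 'joints': array([-6.12730215e+01,  2.20867548e+01,  3.87023435e-01, -2.48520893e-02,
       -6.84121835e+01, -1.48180884e+01]), 'joint_velocities': array([-0.06001203, -0.13937839,  0.1064423 ,  0.08431296,  0.10794041,
       -0.00361925]), 'effort': array([-3.25478604e-04, -3.91687953e+01,  1.87934482e+01,  4.23194423e+00,
        1.34244002e-02, -7.45159923e-05]), 'tcp_pos': array([ 0.15013801, -0.60615172,  0.22956199]), 'ee_rot': array([[-9.70717607e-01, -2.40222781e-01, -5.85119366e-04],
       [-2.40223469e-01,  9.70715741e-01,  1.90669691e-03],
       [ 1.09952544e-04,  1.99142366e-03, -9.99998011e-01]]), 'wrist_force': array([-0.66443755,  0.77309885, -0.4487805 ]), 'moment': array([-0.01980612, -0.01506978, -0.00378583]), 'gripper_force': 0.0, 'gripper_width': 0.9997189315667462}
```

View pics/top0.png

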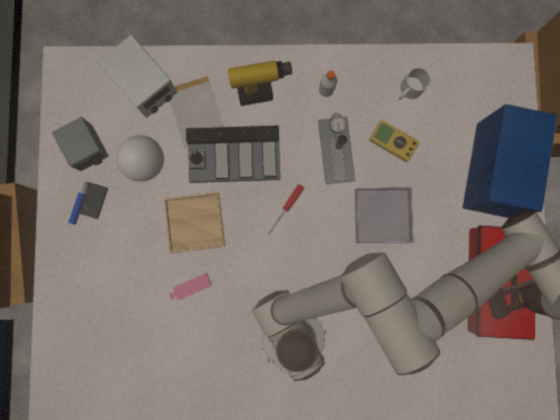

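View pics/scene0.png

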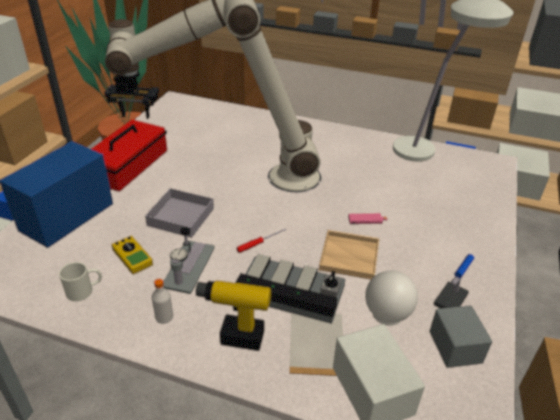

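The top view shows the charger at (235,155) with the switch at (197,158) and packs at (222,160), (246,160) and (269,160). The gauge is at (337,150), the wood tray at (195,222), the steel bin at (384,215), the globe at (139,158) and the meter at (395,141). Possible look-alikes for a pack are the pink block (190,287) and something in the middle bay (246,160). I'll check those in a crop.

```bash
python3 - <<'E'
from h import *
c=cam("top");p=c["pixels"]
cv2.imwrite("pics/crop1.png",cv2.resize(p[105:255,160:360],None,fx=4,fy=4,interpolation=cv2.INTER_CUBIC)[:,:,::-1])
for n,u,v,z in [("sw",197,157,.09),("p1",222,160,.05),("p2",246,160,.05),("p3",269,160,.05),("gauge cap",342,141,.162),("base f",340,183,.016),("tray",195,222,.0),("bin",384,215,.0),("globe",139,158,.08),("chFL",188.5,183,.032),("chFR",280,181,.032)]: print(n,plane(c,u,v,z).round(3))
E
```

```text
sw [0.586 0.302 0.09 ]
p1 [0.584 0.226 0.05 ]
p2 [0.583 0.148 0.05 ]
p3 [0.582 0.072 0.05 ]
gauge cap [ 0.617 -0.153  0.162]
base f [ 0.509 -0.163  0.016]
tray [0.385 0.321 0.   ]
bin [ 0.402 -0.31   0.   ]
globe [0.587 0.49  0.08 ]
chFL [0.512 0.338 0.032]
chFR [0.515 0.037 0.032]
```

View pics/crop1.png

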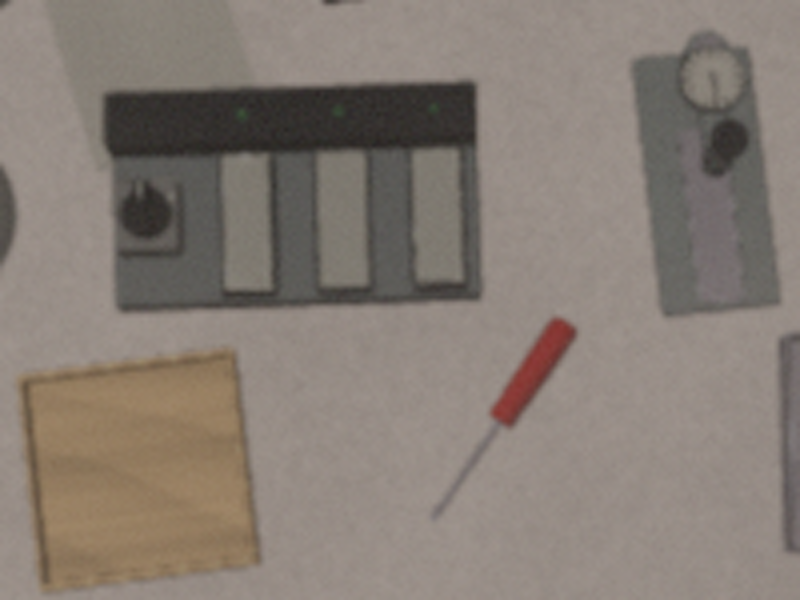

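Three genuine packs sit in the bays (the grey panels at crop (247,222), (343,220) and (438,216)). The pink block lies well away from them. The switch is at crop (145,212) and the gauge cap at (729,138). Now I'll go over the charger.

```bash
python3 -m jog '1 0 10 62 -7; 1 20 50 30 -6.9; 1 28 54 0 0; 1 28 54 0 0; 1 28 54 0 0' && python3 -m jog '1 28 54 0 0; 1 28 54 0 0; 1 28 54 0 0; 1 28 54 0 0; 1 28 54 0 0' && python3 -m jog '1 28 54 0 0; 1 28 54 0 0; 1 28 54 0 0; 1 28 54 0 0; 1 0 0 0 0'
python3 -m jog '1 0 50 0 0; 1 0 50 0 0; 1 0 0 0 0; 1 0 0 0 0'
python3 - <<'E'
from h import *
s=r.sense();c=cam("wrist");save(c,"w1.png");print(s["tcp_pos"],s["ee_rot"].round(3).tolist(),c["origin"],c["orientation"].round(3).tolist(),c["f"],c["cx"],c["cy"])
E
```

```text
time_s: 0.78
tcp_pos: [0.2547, -0.3829, 0.3221]
ee_rot: [[-1.0, 0.0, 0.0], [0.0, 1.0, 0.0], [-0.0, 0.0, -1.0]]
wrist_force: [2.0, -0.1, 1.3]
gripper_width: 1.002
gripper_force: 0.0
time_s: 1.4
tcp_pos: [0.3945, -0.1127, 0.3224]
ee_rot: [[-1.0, -0.001, 0.001], [-0.001, 1.0, 0.0], [-0.001, 0.0, -1.0]]
wrist_force: [1.2, -0.9, -0.1]
gripper_width: 1.001
gripper_force: 0.0
time_s: 2.02
tcp_pos: [0.5073, 0.1045, 0.3206]
ee_rot: [[-1.0, -0.004, -0.002], [-0.004, 1.0, -0.001], [0.002, -0.001, -1.0]]
wrist_force: [-0.1, -0.1, 0.2]
gripper_width: 1.0
gripper_force: 0.0
time_s: 2.52
tcp_pos: [0.5059, 0.2007, 0.3221]
ee_rot: [[-1.0, -0.0, -0.001], [-0.0, 1.0, -0.001], [0.001, -0.001, -1.0]]
wrist_force: [1.5, -0.2, -0.4]
gripper_width: 1.002
gripper_force: 0.0
[0.50592392 0.20068744 0.32212626] [[-1.0, -0.0, -0.001], [-0.0, 1.0, -0.001], [0.001, -0.001, -1.0]] [0.42602377 0.20114528 0.47746893] [[-0.002, 0.957, 0.291], [1.0, 0.002, -0.001], [-0.002, 0.291, -0.957]] 355.80665908167947 273.6524423706117 206.42157187294364
```

View pics/w1.png

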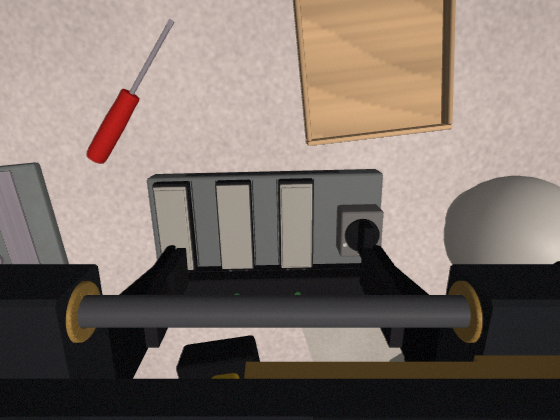

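The wrist view shows the deck corners at (148,177) and (381,171), packs at (172,225), (235,225) and (296,225), and the switch at (362,235). The tray is visible at (380,70). Next I'll get closer to the switch.

```bash
python3 -m jog '1 -5 50 -40 0; 1 -5 50 -40 0; 1 0 0 0 0; 1 0 0 0 0'
python3 - <<'E'
from h import *
c=cam("wrist");save(c,"w2.png");import pickle;pickle.dump(c,open("w2.pkl","wb"))
print(c["origin"])
p=c["pixels"];u,v=proj(c,[.586,.302,.07]);print(u,v);u,v=int(u),int(v)
cv2.imwrite("pics/w2c.png",cv2.resize(p[max(0,v-75):v+75,u-100:u+100],None,fx=4,fy=4)[:,:,::-1]);print(u-100,max(0,v-75))
E
```

```text
time_s: 3.08
tcp_pos: [0.4971, 0.2977, 0.245]
ee_rot: [[-1.0, 0.001, 0.001], [0.001, 1.0, -0.0], [-0.001, -0.0, -1.0]]
wrist_force: [0.0, 0.1, -0.3]
gripper_width: 1.006
gripper_force: 0.0
[0.41693622 0.29815578 0.40026206]
277.6943624197634 269.8097775016526
177 194
```

View pics/w2c.png

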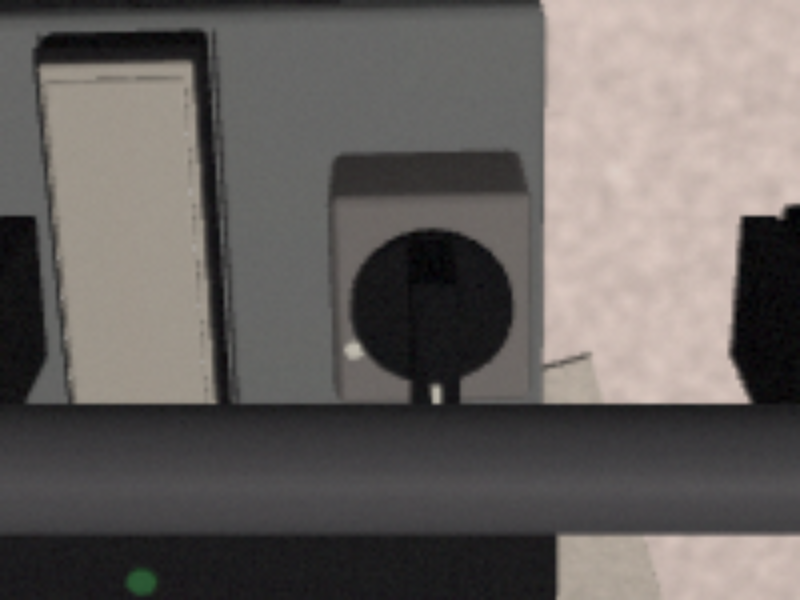

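```bash
python3 - <<'E'
from h import *
import pickle
c=pickle.load(open("w2.pkl","rb"))
f=lambda a,b:(177+a/4,194+b/4)
P=lambda a,b,z:plane(c,*f(a,b),z).round(4)
print("front corner",P(541,3,.032))
for a in (335,522):
    b=P(a,154,.032);print("house bottom",b)
    o=c["origin"]; best=min(np.arange(.032,.1,.0005),key=lambda z:abs(P(a,193,z)[0]-b[0]));print(" top z",best,P(a,193,best))
for z in(.05,.055,.06,.065): print(z,"disc",P(432,305,z+.004),"hw",P(330,195,z)[1],P(527,195,z)[1],"barfront w",P(410,285,z+.032),P(459,285,z+.032))
print("bar tail/foot",P(434,240,.06),P(434,285,.09))
for z in(.05,.055): print("panel",P(40,62,z),P(190,62,z),"case front",P(38,45,.048),P(207,36,.048), "R side",P(70,400,z),P(217,400,z))
E
```

```text
front corner [0.5164 0.3391 0.032 ]
house bottom [0.5598 0.2835 0.032 ]
 top z 0.059500000000000025 [0.5599 0.2845 0.0595]
house bottom [0.5597 0.3352 0.032 ]
 top z 0.059500000000000025 [0.5598 0.3328 0.0595]
0.05 disc [0.5947 0.3101 0.054 ] hw 0.2828 0.3351 barfront w [0.5749 0.3036 0.082 ] [0.5749 0.3157 0.082 ]
0.055 disc [0.5921 0.3099 0.059 ] hw 0.283 0.3346 barfront w [0.5724 0.3035 0.087 ] [0.5724 0.3154 0.087 ]
0.06 disc [0.5896 0.3097 0.064 ] hw 0.2832 0.334 barfront w [0.5699 0.3034 0.092 ] [0.5699 0.3151 0.092 ]
0.065 disc [0.587  0.3095 0.069 ] hw 0.2834 0.3335 barfront w [0.5674 0.3034 0.097 ] [0.5674 0.3149 0.097 ]
bar tail/foot [0.5729 0.3102 0.06  ] [0.5709 0.3092 0.09  ]
panel [0.5275 0.2083 0.05  ] [0.5275 0.247  0.05  ] case front [0.5236 0.2076 0.048 ] [0.5211 0.2514 0.048 ] R side [0.6262 0.2097 0.05  ] [0.6261 0.2507 0.05  ]
panel [0.526  0.2096 0.055 ] [0.5259 0.2477 0.055 ] case front [0.5236 0.2076 0.048 ] [0.5211 0.2514 0.048 ] R side [0.6232 0.211  0.055 ] [0.6231 0.2513 0.055 ]
```

```bash
python3 -m jog '0.5 46 6 0 0; 0.5 46 5 0 0; 0.5 0 0 -55 0; 0.5 0 0 -50 0; 0.5 0 0 0 0' && python3 -m jog '0.5 0 0 -30 0; 0.5 0 0 -30 0; 0.5 0 0 0 0;0 0 0 0 0; 0 0 0 0 0'&& python3 -m jog '0 0 0 0 0; 0 0 0 0 0'; python3 -c "
from h import *
print(r.sense()['joints'])"
```

```text
time_s: 3.75
tcp_pos: [0.5872, 0.3068, 0.1365]
ee_rot: [[-1.0, 0.002, -0.006], [0.002, 1.0, -0.005], [0.006, -0.005, -1.0]]
wrist_force: [0.2, -0.4, 0.5]
gripper_width: 0.539
gripper_force: 0.0
time_s: 4.38
tcp_pos: [0.5898, 0.3104, 0.0822]
ee_rot: [[-1.0, -0.0, 0.004], [-0.0, 1.0, 0.003], [-0.004, 0.003, -1.0]]
wrist_force: [-0.2, -0.9, -0.3]
gripper_width: 0.352
gripper_force: 0.0
time_s: 4.62
tcp_pos: [0.5887, 0.3089, 0.0802]
ee_rot: [[-1.0, -0.001, 0.0], [-0.001, 1.0, -0.001], [-0.0, -0.001, -1.0]]
wrist_force: [1.4, -2.6, 3.4]
gripper_width: 0.133
gripper_force: 30.4
[ 4.16248920e+01  3.31971797e+01 -3.97874775e+00  8.60774458e-02
 -5.28735608e+01 -1.31629820e+02]
```

Gripped the bar (11.6 mm). Joint 6 allows about −45°, which is past the snap point at 30°. I'll turn −42° and release so it snaps over.

```bash
python3 -m jog '0 0 0 0 -7; 0 0 0 0 -7; 0 0 0 0 -7; 0 0 0 0 -7; 0 0 0 0 -7' && python3 -m jog '0 0 0 0 -7; 0 0 0 0 0; 0.4 0 0 0 0; 0.4 0 0 0 0; 0.4 0 0 0 0' && python3 -m jog '0.4 0 0 50 0; 0.4 -30 0 50 10.5; 1 -60 -10 40 10.5; 1 0 0 0 10.5; 1 0 0 0 10.5'
python3 - <<'E'
from h import *
s=r.sense();print(s["joints"],s["ee_rot"].round(3).tolist())
c=cam("wrist")
p=c["pixels"];u,v=proj(c,[.586,.302,.07]);u,v=int(u),int(v)
cv2.imwrite("pics/w3c.png",cv2.resize(p[max(0,v-75):v+75,u-100:u+100],None,fx=3,fy=3)[:,:,::-1])
E
```

```text
time_s: 5.25
tcp_pos: [0.5885, 0.3079, 0.0802]
ee_rot: [[-0.817, 0.577, -0.001], [0.577, 0.817, -0.003], [-0.001, -0.003, -1.0]]
wrist_force: [0.1, -5.3, 4.9]
gripper_width: 0.136
gripper_force: 30.0
time_s: 5.88
tcp_pos: [0.589, 0.3103, 0.0794]
ee_rot: [[-0.744, 0.669, 0.001], [0.669, 0.744, 0.001], [-0.0, 0.001, -1.0]]
wrist_force: [-0.3, 0.3, 0.2]
gripper_width: 0.362
gripper_force: 0.0
time_s: 6.5
tcp_pos: [0.5069, 0.3018, 0.2151]
ee_rot: [[-1.0, -0.007, 0.002], [-0.007, 1.0, 0.003], [-0.002, 0.003, -1.0]]
wrist_force: [0.0, -0.5, -0.5]
gripper_width: 0.655
gripper_force: 0.0
[ 4.64858267e+01  1.91819525e+01 -6.15918103e+00 -3.88877034e-03
 -6.44567249e+01 -1.36062249e+02] [[-1.0, -0.007, 0.002], [-0.007, 1.0, 0.003], [-0.002, 0.003, -1.0]]
```

View pics/w3c.png

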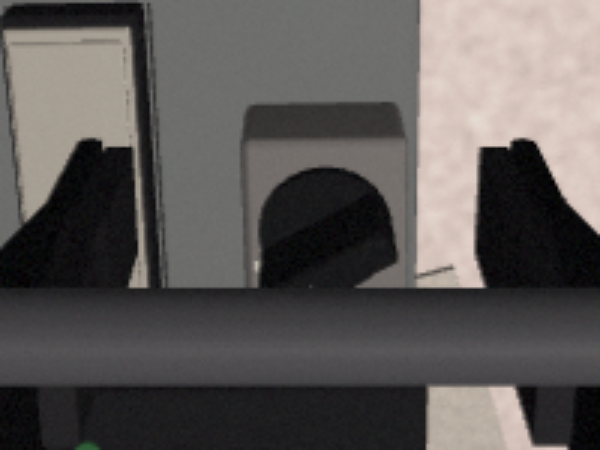

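The bar now lies about 60° clockwise, pointing at the white dot at (258,265), so the switch is off. Next I'll measure the packs, then the gauge.

```bash
python3 -m jog '1 -20 -50 40 0; 1 -20 -60 40 0; 1 0 0 0 0; 1 0 0 0 0'
cat > packs.py <<'E'
from h import *
c=cam("wrist");save(c,"w4.png");p=c["pixels"].astype(int)
m=((p.min(2)>110)&(p.max(2)-p.min(2)<35)).astype(np.uint8)*255
q0=proj(c,[.52,.345,.032]);print(c["origin"])
roi=np.zeros_like(m);poly=np.array([proj(c,[x,y,.05]) for x,y in((.52,.03),(.52,.28),(.64,.28),(.64,.03))],np.int32)
cv2.fillPoly(roi,[poly],255);m&=roi;m=cv2.morphologyEx(m,cv2.MORPH_OPEN,np.ones((5,5)))
for k in cv2.findContours(m,cv2.RETR_EXTERNAL,cv2.CHAIN_APPROX_NONE)[0]:
    if cv2.contourArea(k)<300: continue
    w=np.array([plane(c,*q[0],.0525)[:2]*1000 for q in k],np.float32)
    (cx,cy),s,a=cv2.minAreaRect(w);print("panel",cx,cy,s,a,"xmin",w[:,0].min())
E
python3 packs.py
```

```text
time_s: 7.05
tcp_pos: [0.4718, 0.2046, 0.2843]
ee_rot: [[-1.0, 0.002, 0.0], [0.002, 1.0, 0.001], [-0.0, 0.001, -1.0]]
wrist_force: [0.4, 0.2, -0.2]
gripper_width: 0.993
gripper_force: 0.0
[0.39176775 0.20497685 0.43952677]
panel 557.8762817382812 72.6478271484375 (52.776573181152344, 38.74484634399414) 1.5247474908828735 xmin 531.1761
panel 575.6263427734375 150.81842041015625 (94.75325775146484, 39.17844009399414) 1.4074091911315918 xmin 528.6983
panel 575.193115234375 229.09886169433594 (95.69184875488281, 37.922855377197266) 1.7186851501464844 xmin 527.4507
panel 561.8994140625 39.13742446899414 (17.977460861206055, 85.8543701171875) 89.42864990234375 xmin 519.03864
```

View pics/w4.png

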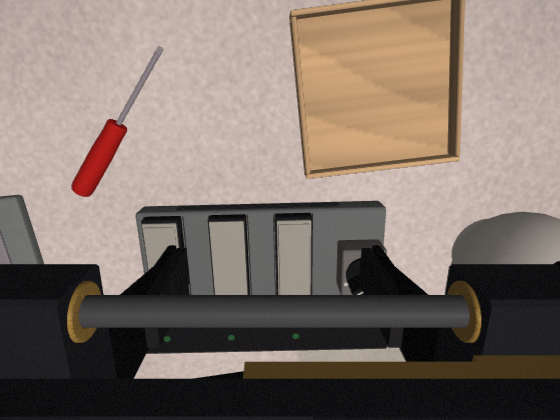

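The view shows packs at (162,258), (228,256) and (293,255), with the charger yawed about +1.5°. Pack 1's centre is about (0.5825, 0.2293). Now the gauge.

```bash
python3 -m jog '1 -5 -60 10 0; 1 -5 -60 10 0; 1 -5 -60 10 0; 1 -5 -60 10 0; 1 -5 -60 10 0' && python3 -m jog '1 -10 -60 0 0; 1 0 0 0 0; 1 0 0 0 0'
python3 - <<'E'
from h import *
import pickle
c=cam("wrist");save(c,"w5.png");pickle.dump(c,open("w5.pkl","wb"));print(c["origin"],c["orientation"].round(3).tolist())
E
```

```text
time_s: 7.72
tcp_pos: [0.447, -0.0967, 0.3335]
ee_rot: [[-1.0, -0.001, -0.002], [-0.001, 1.0, -0.0], [0.002, -0.0, -1.0]]
wrist_force: [2.1, -0.1, 0.8]
gripper_width: 1.003
gripper_force: 0.0
time_s: 8.1
tcp_pos: [0.4372, -0.1553, 0.3332]
ee_rot: [[-1.0, 0.0, -0.002], [0.0, 1.0, 0.0], [0.002, 0.0, -1.0]]
wrist_force: [0.4, 0.8, -0.0]
gripper_width: 0.998
gripper_force: 0.0
[ 0.35752809 -0.15495491  0.48866553] [[-0.001, 0.957, 0.29], [1.0, 0.002, -0.001], [-0.001, 0.29, -0.957]]
```

View pics/w5.png

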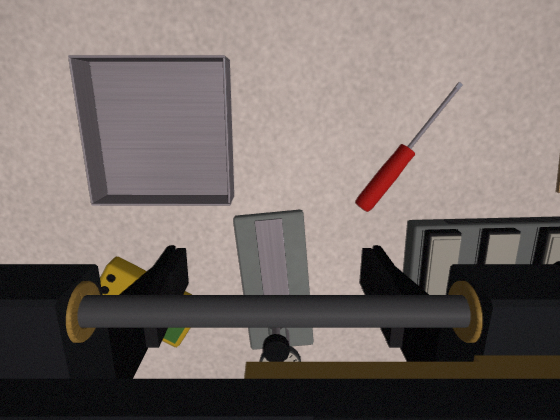

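The gauge's front is at (235..303, 212), its anvil strip at (270,255) and the cap at (277,347). The steel bin is at (152,130), the meter at (120,280) and the screwdriver at (400,160).

```bash
python3 - <<'E'
from h import *
import pickle
c=pickle.load(open("w5.pkl","rb"));p=c["pixels"].astype(int)
# anvil strip: lavender = B-G > 0 vs greenish base
d=p[:,:,2]-p[:,:,1]
L=[];R=[]
for v in range(224,292,4):
    row=cv2.GaussianBlur(p.astype(np.float32),(5,5),0)[v]; s=row[:,2]-row[:,1]
    cols=[u for u in range(236,306) if s[u]>3]
    if cols: L.append(plane(c,min(cols),v,.02));R.append(plane(c,max(cols),v,.02))
L=np.array(L);R=np.array(R);M=(L+R)/2
k=np.polyfit(M[:,0],M[:,1],1);print("width",(L-R)[:,1].mean(),"centerline y=",k,"yaw",np.degrees(np.arctan(k[0])))
for n,u,v,z in(("bFL",235,216,.016),("bFR",303,211,.016),("sL",256,221,.02),("sR",283,219,.02),("cap",277,347,.162)):
    q=plane(c,u,v,z);print(n,q.round(4), np.polyval(k,q[0]).round(4))
t=cam("top")
for a,b in((729,138),):print("cap top",plane(t,160+a/4,105+b/4,.162))
print("bin corners",[plane(c,u,v,.048).round(3)[:2].tolist() for u,v in((69,57),(229,56),(233,204),(92,204))])
m=cv2.inRange(cv2.GaussianBlur(t["pixels"],(3,3),0),(0,0,0),(45,45,45))
k2=[x for x in cv2.findContours(m,0,2)[0] if 20<cv2.contourArea(x)<300]
for x in k2:
    M=cv2.moments(x);u,v=M["m10"]/M["m00"],M["m01"]/M["m00"]
    if 320<u<360 and 120<v<160: print(u,v,cv2.contourArea(x),plane(t,u,v,.162))
E
```

```text
width -0.03430918173239481 centerline y= [ 0.09349497 -0.21133832] yaw 5.341339914446208
bFL [ 0.5146 -0.2093  0.016 ] -0.1632
bFR [ 0.5071 -0.1144  0.016 ] -0.1639
sL [ 0.5206 -0.1798  0.02  ] -0.1627
sR [ 0.5176 -0.1422  0.02  ] -0.1629
cap [ 0.6163 -0.1513  0.162 ] -0.1537
cap top [ 0.62127065 -0.15373353  0.162     ]
bin corners [[0.312, -0.391], [0.311, -0.207], [0.488, -0.208], [0.488, -0.39]]
```

Everything needed is located: the gauge is yawed about +5.3°, with the spindle near (0.6215, −0.1525). Now to fetch pack 1.

```bash
python3 -m jog '0.7 16 55 0 1.5; 0.7 16 55 0 0; 0.7 16 55 0 0; 0.7 16 55 -20 0; 0.7 16 55 -20 0' && python3 -m jog '0.7 16 55 -40 0; 0.7 19 54 -50 0; 0.7 0 0 -60 0;  0.7 0 0 0 0; 0.7 0 0 0 0'
```

```text
time_s: 8.82
tcp_pos: [0.5166, 0.1233, 0.2941]
ee_rot: [[-1.0, -0.03, 0.001], [-0.03, 1.0, 0.001], [-0.001, 0.001, -1.0]]
wrist_force: [1.6, -0.4, -0.0]
gripper_width: 0.706
gripper_force: 0.0
time_s: 9.45
tcp_pos: [0.5477, 0.2142, 0.1598]
ee_rot: [[-1.0, -0.028, 0.003], [-0.028, 1.0, 0.001], [-0.003, 0.001, -1.0]]
wrist_force: [0.8, -0.5, 0.6]
gripper_width: 0.701
gripper_force: 0.0
```

```bash
python3 -m jog '0.7 5 14 -30 0; 0.7 0 0 -40 0; 0.7 0 0 -25 0; 0.7 0 0 0 0; 0.7 0 0 0 0'
```

```text
time_s: 10.07
tcp_pos: [0.5535, 0.2279, 0.0656]
ee_rot: [[-1.0, -0.027, 0.005], [-0.027, 1.0, 0.003], [-0.005, 0.003, -1.0]]
wrist_force: [0.7, 0.6, 0.4]
gripper_width: 0.701
gripper_force: 0.0
```

```bash
python3 -m jog '0.7 0 0 -12 0; 0.7 0 0 -10 0; 0.7 0 0 0 0; 0 0 0 0 0; 0 0 0 0 0' && python3 -m jog '0 0 0 0 0; 0 0 0 0 0;0 0 0 0 0'
```

```text
time_s: 10.7
tcp_pos: [0.5517, 0.227, 0.0405]
ee_rot: [[-1.0, -0.026, 0.0], [-0.026, 1.0, 0.0], [-0.0, 0.0, -1.0]]
wrist_force: [-0.3, 0.3, 2.0]
gripper_width: 0.554
gripper_force: 0.9
time_s: 11.08
tcp_pos: [0.5517, 0.227, 0.0405]
ee_rot: [[-1.0, -0.026, 0.0], [-0.026, 1.0, 0.0], [-0.0, 0.0, -1.0]]
wrist_force: [0.1, 0.9, 2.5]
gripper_width: 0.503
gripper_force: 30.3
```

```bash
python3 -m jog '0 -7 0 1 0; 0 -8 0 0 0; 0 -8 0 0 0; 0 -8 0 0 0; 0 -8 -1 0 0' && python3 -m jog '0 0 0 0 0; 0 0 0 25 0; 0 0 0 40 0; 0 0 0 40 0; 0 0 0 0 0'
```

```text
time_s: 11.7
tcp_pos: [0.5117, 0.2258, 0.0413]
ee_rot: [[-1.0, -0.027, -0.001], [-0.027, 1.0, -0.0], [0.001, -0.0, -1.0]]
wrist_force: [0.1, 0.2, -1.6]
gripper_width: 0.503
gripper_force: 30.0
time_s: 12.32
tcp_pos: [0.5148, 0.2274, 0.1503]
ee_rot: [[-1.0, -0.027, 0.007], [-0.027, 1.0, 0.005], [-0.007, 0.005, -1.0]]
wrist_force: [0.4, 0.5, -2.5]
gripper_width: 0.501
gripper_force: 30.0
```

```bash
python3 -m jog '0 -6 -50 0 0; 0 -6 -57 0 0; 0 -6 -57 0 0; 0 -6 -57 0 3.8; 0 -6 -57 0 0' && python3 -m jog '0 -6 -57 0 0; 0 -2 -57 0 0; 0 0 0 0 0; 0 0 0 0 0; 0 0 0 0 0'
```

```text
time_s: 12.95
tcp_pos: [0.4816, -0.0538, 0.1455]
ee_rot: [[-0.996, -0.093, -0.002], [-0.093, 0.996, -0.0], [0.002, 0.0, -1.0]]
wrist_force: [1.1, 0.2, -3.2]
gripper_width: 0.503
gripper_force: 30.0
time_s: 13.58
tcp_pos: [0.4746, -0.165, 0.1461]
ee_rot: [[-0.996, -0.094, -0.001], [-0.094, 0.996, 0.0], [0.001, 0.0, -1.0]]
wrist_force: [-0.8, 0.5, -1.3]
gripper_width: 0.502
gripper_force: 30.0
```

```bash
python3 -m jog '0 0 -1 -50 0; 0 1 0 -40 0; 0 1 0 -20 0; 0 0 0 0 0; 0 0 0 0 0' && python3 -m jog '0 20 1.9 0 0; 0 20 1.9 0 0; 0 20 1.8 0 0; 0 20 1.8 0 0; 0 0 0 0 0'
```

```text
time_s: 14.2
tcp_pos: [0.4777, -0.1664, 0.0374]
ee_rot: [[-0.996, -0.094, 0.002], [-0.094, 0.996, -0.0], [-0.002, -0.0, -1.0]]
wrist_force: [0.1, 0.7, -2.1]
gripper_width: 0.504
gripper_force: 30.0
time_s: 14.82
tcp_pos: [0.5588, -0.1593, 0.038]
ee_rot: [[-0.996, -0.094, 0.004], [-0.094, 0.996, -0.0], [-0.004, -0.001, -1.0]]
wrist_force: [0.5, -0.5, -1.7]
gripper_width: 0.503
gripper_force: 30.0
```

```bash
python3 -m jog '0 -1 0 -4 0; 0 0 0 -4 0; 0 0 0 -1 0; 0 0 0 0 0; 0 0 0 0 0'
```

```text
time_s: 15.45
tcp_pos: [0.5547, -0.1596, 0.0285]
ee_rot: [[-0.996, -0.093, -0.001], [-0.093, 0.996, -0.0], [0.001, 0.0, -1.0]]
wrist_force: [-2.2, 0.7, 4.5]
gripper_width: 0.503
gripper_force: 30.0
```

```bash
python3 - <<'E'
from h import *
for n in("scene",):
    c=cam(n);u,v=proj(c,[.58,-.155,.05]).astype(int);print(u,v)
    cv2.imwrite("pics/s1.png",cv2.resize(c["pixels"][v-60:v+60,u-80:u+80],None,fx=4,fy=4,interpolation=cv2.INTER_CUBIC)[:,:,::-1])
E
```

```text
191 247
```

View pics/s1.png

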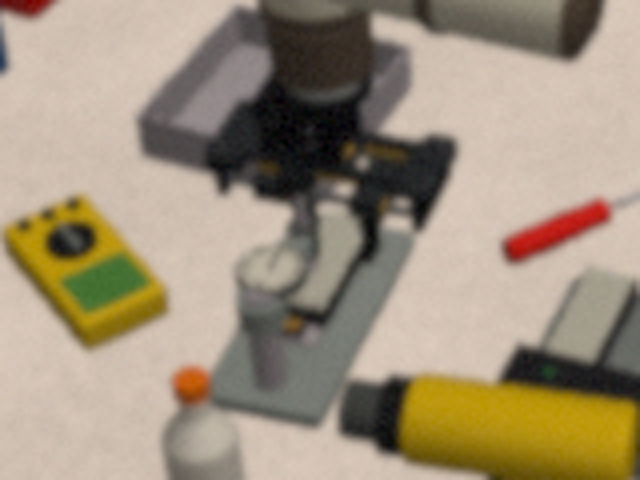

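The pack lies on the anvil strip under the gauge arm, its tongue towards the column, at about (330,260). I'll release it, back off and go over the cap with the hand shut.

```bash
python3 -m jog '0.65 0 0 0 0; 0.65 0 0 0 0; 0.65 0 0 0 0; 0.65 -30 -3 0 0; 0.65 -40 -4 10 0' && python3 -m jog '0.3 0 0 60 0; 0 0 0 60 0; 0 0 0 40 0; 0 0 0 0 0; 0 0 0 0 0'
python3 - <<'E'
from h import *
s=r.sense();print(s["tcp_pos"],s["wrist_force"])
c=cam("top");p=c["pixels"];save(c,"t2.png")
u,v=proj(c,[.6,-.155,.05]).astype(int);cv2.imwrite("pics/t2c.png",cv2.resize(p[v-45:v+45,u-60:u+60],None,fx=5,fy=5,interpolation=cv2.INTER_CUBIC)[:,:,::-1]);print(u-60,v-45)
E
```

```text
time_s: 16.12
tcp_pos: [0.485, -0.1667, 0.0368]
ee_rot: [[-0.996, -0.093, -0.001], [-0.093, 0.996, -0.0], [0.001, 0.0, -1.0]]
wrist_force: [0.9, -0.0, -0.3]
gripper_width: 0.647
gripper_force: 0.0
time_s: 16.75
tcp_pos: [0.485, -0.1665, 0.1968]
ee_rot: [[-0.996, -0.092, -0.001], [-0.092, 0.996, 0.001], [0.001, 0.001, -1.0]]
wrist_force: [-0.4, -0.3, -1.2]
gripper_width: 0.166
gripper_force: 0.0
[ 0.48498445 -0.16647823  0.19677201] [-0.39814014 -0.30185762 -1.21699409]
278 109
```

View pics/t2c.png

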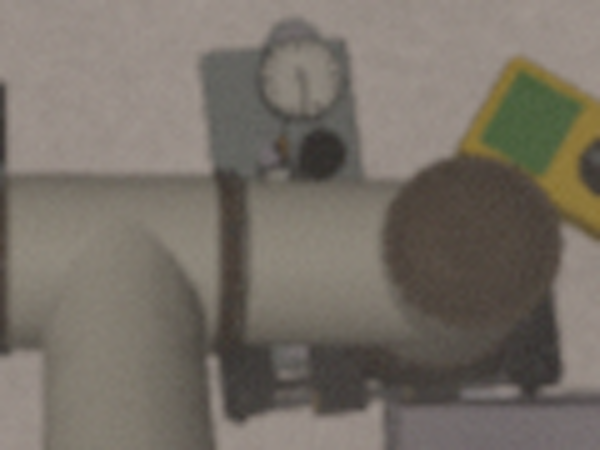

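The top view shows the cap clear at crop (322,153), i.e. (0.621, −0.153). Pressing there.

```bash
python3 -m jog '0 45 5 0 0; 0 45 5 0 0; 0 45 4 0 0; 0 0 0 0 0; 0 0 0 0 0' && python3 -m jog '0 0 0 -15 0; 0 0 0 -10 0; 0 0 0 -10 0; 0 0 0 -10 0; 0 0 0 0 0'
```

```text
time_s: 17.42
tcp_pos: [0.6196, -0.1526, 0.1954]
ee_rot: [[-0.996, -0.092, -0.004], [-0.092, 0.996, 0.0], [0.004, 0.001, -1.0]]
wrist_force: [-0.8, 0.4, 0.0]
gripper_width: 0.004
gripper_force: 0.0
time_s: 18.05
tcp_pos: [0.6202, -0.1528, 0.1522]
ee_rot: [[-0.996, -0.093, -0.001], [-0.093, 0.996, -0.0], [0.001, -0.0, -1.0]]
wrist_force: [-1.3, 0.8, 4.0]
gripper_width: 0.005
gripper_force: 1.5
```

```bash
python3 -m jog '0 0 0 -2 0; 0 0 0 -1.5 0; 0 0 0 0 0; 0 0 0 0 0;0 0 0 0 0'
```

```text
time_s: 18.68
tcp_pos: [0.6207, -0.1529, 0.1501]
ee_rot: [[-0.996, -0.093, 0.001], [-0.093, 0.996, -0.0], [-0.001, -0.001, -1.0]]
wrist_force: [-3.5, -0.7, 6.7]
gripper_width: 0.005
gripper_force: 3.0
```

```bash
python3 -m jog '0 0 0 -2 0; 0 0 0 0 0; 0 0 0 0 0'; python3 -m jog '0 0 0 -1 0; 0 0 0 0 0; 0 0 0 0 0'
```

```text
time_s: 19.05
tcp_pos: [0.6207, -0.1528, 0.1483]
ee_rot: [[-0.996, -0.093, 0.001], [-0.093, 0.996, -0.001], [-0.001, -0.001, -1.0]]
wrist_force: [-3.1, -0.0, 6.4]
gripper_width: 0.004
gripper_force: 3.3
time_s: 19.42
tcp_pos: [0.6207, -0.1528, 0.1474]
ee_rot: [[-0.996, -0.093, 0.001], [-0.093, 0.996, -0.001], [-0.001, -0.001, -1.0]]
wrist_force: [-3.3, 0.7, 6.6]
gripper_width: 0.006
gripper_force: 3.5
```

```bash
python3 -m jog '0 0 0 -2 0; 0 0 0 0 0; 0 0 0 0 0; 0 0 0 0 0; 0 0 0 0 0';python3 -m jog '0 0 0 0 0; 0 0 0 0 0; 0 0 0 0 0; 0 0 0 0 0'
python3 - <<'E'
from h import *
F=[]
for i in range(10):
    F.append(r.sense()["wrist_force"]); 
print(np.mean(F,0))
c=cam("scene");u,v=proj(c,[.6,-.155,.08]).astype(int);print(u,v)
cv2.imwrite("pics/s2.png",cv2.resize(c["pixels"][v-30:v+50,u-50:u+50],None,fx=7,fy=7,interpolation=cv2.INTER_CUBIC)[:,:,::-1])
E
```

```text
time_s: 20.05
tcp_pos: [0.6208, -0.1529, 0.1456]
ee_rot: [[-0.996, -0.093, 0.001], [-0.093, 0.996, -0.001], [-0.001, -0.001, -1.0]]
wrist_force: [-4.1, 0.7, 7.5]
gripper_width: 0.009
gripper_force: 3.9
time_s: 20.55
tcp_pos: [0.6208, -0.1529, 0.1457]
ee_rot: [[-0.996, -0.093, 0.001], [-0.093, 0.996, -0.001], [-0.001, -0.001, -1.0]]
wrist_force: [-4.1, 1.6, 8.2]
gripper_width: 0.007
gripper_force: 3.9
[-4.12869715  1.63098063  8.1967688 ]
188 244
```

View pics/s2.png

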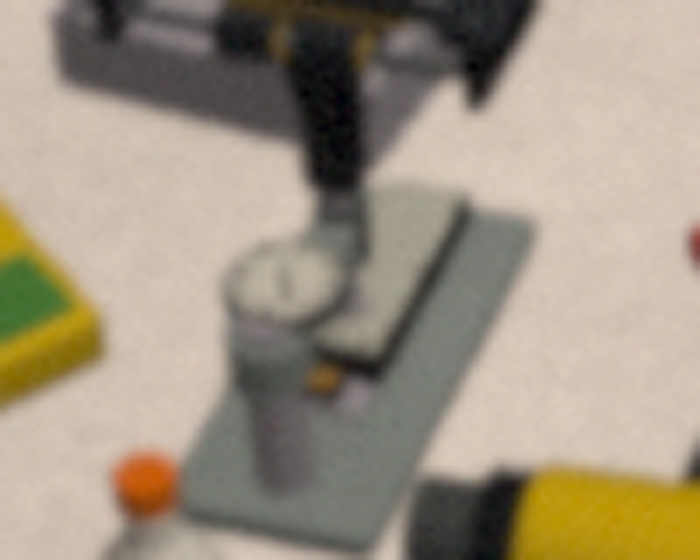

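The pressed foot rests on the pack. The force broke into the cap-spring slope (0.4 N/mm) at tip z of about 0.143, which is the contact height for 23 mm, so pack 1 is swollen and goes in the steel bin. I'll retreat and fetch it.

```bash
python3 -m jog '0 0 0 25 0; 0 0 0 27 0; 0 -45 -5 0 0; 0 -45 -4 0 0; 0.65 -46 -4 0 0' && python3 -m jog '0.65 0 0 0 0; 0.65 0 0 0 0; 0.65 0 0 -60 0; 0.65 0 0 -60 0; 0.65 0 0 -40 0' && python3 -m jog '0.65 0 0 0 0; 0.65 0 0 0 0'
```

```text
time_s: 21.22
tcp_pos: [0.484, -0.1656, 0.1957]
ee_rot: [[-0.996, -0.093, 0.002], [-0.093, 0.996, 0.0], [-0.002, 0.0, -1.0]]
wrist_force: [0.5, -0.5, 0.1]
gripper_width: 0.057
gripper_force: 0.0
time_s: 21.85
tcp_pos: [0.4852, -0.1654, 0.0331]
ee_rot: [[-0.996, -0.093, -0.002], [-0.093, 0.996, 0.0], [0.001, 0.0, -1.0]]
wrist_force: [0.1, -0.7, 0.1]
gripper_width: 0.594
gripper_force: 0.0
time_s: 22.1
tcp_pos: [0.4868, -0.1657, 0.0371]
ee_rot: [[-0.996, -0.094, 0.003], [-0.094, 0.996, -0.001], [-0.003, -0.001, -1.0]]
wrist_force: [-0.7, -0.1, -0.3]
gripper_width: 0.643
gripper_force: 0.0
```

```bash
python3 -m jog '0.65 34 3 -3 0; 0.65 35 3 -4 0; 0.65 0 0 0 0; 0 0 0 0 0; 0 0 0 0 0' && python3 -m jog '0 0 0 0 0; 0 0 0 0 0; 0 0 0 5 0; 0 -40 -3.7 0 0; 0 -40 -3.7 2 0' && python3 -m jog '0 -10 -1 50 0; 0 -10 0 60 0;0 -10 0 60 -2.5; 0 -10 0 60 -2.8; 0 0 0 50 0' && python3 -m jog '0 0 0 0 0; 0 0 0 0 0'
cat > bin.py <<'E'
from h import *
import sys
n=sys.argv[1];c=cam("wrist");save(c,n+".png");p=cv2.GaussianBlur(c["pixels"],(3,3),0).astype(int)
R,G,B=p[:,:,0],p[:,:,1],p[:,:,2]
m=((R-B<6)&(R<190)&(R>50)).astype(np.uint8)*255; m[250:]=0
m=cv2.morphologyEx(m,cv2.MORPH_OPEN,np.ones((3,3)))
for k in cv2.findContours(m,cv2.RETR_EXTERNAL,cv2.CHAIN_APPROX_NONE)[0]:
    if cv2.contourArea(k)<2000: continue
    w=np.array([plane(c,*q[0],.048)[:2]*1000 for q in k],np.float32);print("bin?",cv2.boundingRect(k),cv2.minAreaRect(w))
print(r.sense()["tcp_pos"],r.sense()["gripper_width"])
E
python3 bin.py b1
```

```text
time_s: 22.72
tcp_pos: [0.5532, -0.1597, 0.03]
ee_rot: [[-0.996, -0.092, 0.001], [-0.092, 0.996, 0.0], [-0.001, -0.0, -1.0]]
wrist_force: [0.4, 0.1, 2.9]
gripper_width: 0.508
gripper_force: 9.4
time_s: 23.35
tcp_pos: [0.472, -0.167, 0.0354]
ee_rot: [[-0.996, -0.092, -0.002], [-0.092, 0.996, 0.0], [0.002, 0.0, -1.0]]
wrist_force: [0.1, -0.4, -2.1]
gripper_width: 0.502
gripper_force: 30.0
time_s: 23.98
tcp_pos: [0.4324, -0.168, 0.3183]
ee_rot: [[-1.0, 0.0, 0.002], [0.0, 1.0, 0.0], [-0.002, 0.0, -1.0]]
wrist_force: [0.9, -0.1, -3.2]
gripper_width: 0.505
gripper_force: 30.0
time_s: 24.22
tcp_pos: [0.4326, -0.1677, 0.3145]
ee_rot: [[-1.0, 0.0, -0.003], [0.0, 1.0, 0.001], [0.003, 0.001, -1.0]]
wrist_force: [0.1, 0.2, -2.7]
gripper_width: 0.503
gripper_force: 30.0
bin? (72, 59, 169, 153) ((398.8651123046875, -299.46087646484375), (175.5484619140625, 182.2294464111328), 0.08383076637983322)
[ 0.43245112 -0.16774078  0.3139479 ] 0.5033920057571108
```

```bash
python3 -m jog '0 -23 -56 -10 0; 0 -23 -56 -20 0; 0 -22 -57 -20 0; 0 0 0 -50 0; 0 0 0 -60 0' && python3 -m jog '0 0 0 -60 0; 0 0 0 -30 0;  0 0 0 0 0; 0 0 0 0 0'
```

```text
time_s: 24.9
tcp_pos: [0.3655, -0.3351, 0.1544]
ee_rot: [[-1.0, 0.002, -0.001], [0.002, 1.0, 0.0], [0.001, 0.0, -1.0]]
wrist_force: [1.2, 0.5, -2.5]
gripper_width: 0.5
gripper_force: 30.0
time_s: 25.4
tcp_pos: [0.3672, -0.3347, 0.0674]
ee_rot: [[-1.0, -0.001, 0.0], [-0.001, 1.0, -0.001], [-0.0, -0.001, -1.0]]
wrist_force: [-0.8, -0.5, -1.8]
gripper_width: 0.5
gripper_force: 30.0
```

```bash
python3 -m jog '0 -1 -3 -30 0; 0 0 0 -15 0; 0 0 0 -6 0; 0 0 0 0 0; 0 0 0 0 0' && python3 -m jog '0.6 0 0 0 0; 0.6 0 0 0 0; 0.6 0 0 0 0; 0.6 0 0 50 0; 0.6 0 0 60 0'
```

```text
time_s: 26.02
tcp_pos: [0.3665, -0.3377, 0.0171]
ee_rot: [[-1.0, -0.0, 0.002], [-0.0, 1.0, -0.001], [-0.002, -0.001, -1.0]]
wrist_force: [0.0, 0.6, -2.1]
gripper_width: 0.503
gripper_force: 30.0
time_s: 26.65
tcp_pos: [0.3649, -0.337, 0.1263]
ee_rot: [[-1.0, -0.0, -0.003], [-0.0, 1.0, 0.001], [0.003, 0.001, -1.0]]
wrist_force: [1.5, -0.6, 0.2]
gripper_width: 0.601
gripper_force: 0.0
```

```bash
python3 -m jog '0.7 10 20 50 0; 0.7 20 54 30 0; 0.7 20 54 0 0; 0.7 20 54 0 0; 0.7 20 54 0 1.5' && python3 -m jog '0.7 20 54 0 0; 0.7 20 54 0 0; 0.7 20 54 -10 0; 0.7 20 54 -20 0; 0.7 20 36 -20 0' && python3 -m jog '0.7 0 0 0 0; 0.7 0 0 0 0'
```

```text
time_s: 27.28
tcp_pos: [0.4553, -0.1016, 0.2053]
ee_rot: [[-1.0, -0.027, 0.001], [-0.027, 1.0, 0.0], [-0.001, 0.0, -1.0]]
wrist_force: [1.4, -0.6, 0.3]
gripper_width: 0.701
gripper_force: 0.0
time_s: 27.9
tcp_pos: [0.5554, 0.1511, 0.1545]
ee_rot: [[-1.0, -0.028, 0.001], [-0.028, 1.0, 0.0], [-0.001, 0.0, -1.0]]
wrist_force: [0.3, -0.3, -0.1]
gripper_width: 0.697
gripper_force: 0.0
time_s: 28.15
tcp_pos: [0.5546, 0.1483, 0.1548]
ee_rot: [[-1.0, -0.027, -0.001], [-0.027, 1.0, -0.0], [0.001, -0.0, -1.0]]
wrist_force: [-0.6, -1.7, 0.1]
gripper_width: 0.699
gripper_force: 0.0
```

```bash
python3 -m jog '0.7 0 2 -50 0; 0.7 0 0 -40 0; 0.7 0 0 -15 0; 0.7 0 0 -7 0; 0.7 0 0 0 0' && python3 -m jog '0.7 0 0 0 0; 0 0 0 0 0; 0 0 0 0 0; 0 0 0 0 0; 0 0 0 0 0'
```

```text
time_s: 28.78
tcp_pos: [0.5557, 0.1507, 0.044]
ee_rot: [[-1.0, -0.026, 0.002], [-0.026, 1.0, 0.001], [-0.002, 0.001, -1.0]]
wrist_force: [-0.7, 0.1, 0.1]
gripper_width: 0.702
gripper_force: 0.0
time_s: 29.4
tcp_pos: [0.5551, 0.1506, 0.0432]
ee_rot: [[-1.0, -0.026, 0.0], [-0.026, 1.0, -0.0], [-0.0, -0.0, -1.0]]
wrist_force: [-0.0, -0.3, 3.0]
gripper_width: 0.5
gripper_force: 30.0
```

```bash
python3 -m jog '0 -7 0 0 0; 0 -8 0 0 0; 0 -8 0 0 0; 0 -8 0 0 0; 0 -8 -1 0 0' && python3 -m jog '0 0 0 0 0; 0 0 0 25 0; 0 0 0 40 0; 0 0 0 40 0; 0 0 0 0 0' && python3 -m jog '0 -7 -55 0 0; 0 -7 -55 0 0; 0 -7 -55 0 3.8; 0 -7 -55 0 0; 0 -7 -55 0 0' && python3 -m jog '0 -3 -40 0 0; 0 0 0 0 0; 0 0 0 0 0; 0 0 0 0 0'
```

```text
time_s: 30.02
tcp_pos: [0.5158, 0.15, 0.0432]
ee_rot: [[-1.0, -0.027, 0.001], [-0.027, 1.0, 0.001], [-0.001, 0.001, -1.0]]
wrist_force: [1.9, 0.6, 2.3]
gripper_width: 0.503
gripper_force: 30.0
time_s: 30.65
tcp_pos: [0.5161, 0.1499, 0.1497]
ee_rot: [[-1.0, -0.026, 0.002], [-0.026, 1.0, 0.002], [-0.002, 0.002, -1.0]]
wrist_force: [0.7, -0.5, -3.0]
gripper_width: 0.504
gripper_force: 30.0
time_s: 31.28
tcp_pos: [0.478, -0.1268, 0.1454]
ee_rot: [[-0.996, -0.092, -0.006], [-0.092, 0.996, 0.001], [0.006, 0.001, -1.0]]
wrist_force: [1.1, 0.2, -2.3]
gripper_width: 0.504
gripper_force: 30.0
time_s: 31.78
tcp_pos: [0.4774, -0.1644, 0.147]
ee_rot: [[-0.996, -0.094, -0.002], [-0.094, 0.996, 0.0], [0.002, 0.001, -1.0]]
wrist_force: [0.6, -0.1, -1.7]
gripper_width: 0.503
gripper_force: 30.0
```

```bash
python3 -m jog '0 0 -2 -50 0; 0 0 0 -40 0; 0 0 0 -19 0; 0 0 0 0 0; 0 0 0 0 0' && python3 -m jog '0 20 1.9 0 0; 0 20 1.9 0 0; 0 20 1.8 0 0; 0 18 1.7 0 0; 0 0 0 0 0' && python3 -m jog '0 0 0 -4 0; 0 0 0 -3 0; 0 0 0 0 0; 0 0 0 0 0; 0 0 0 0 0'
```

```text
time_s: 32.4
tcp_pos: [0.4789, -0.1669, 0.0397]
ee_rot: [[-0.996, -0.094, 0.002], [-0.094, 0.996, -0.0], [-0.002, -0.0, -1.0]]
wrist_force: [0.2, -0.6, -1.5]
gripper_width: 0.501
gripper_force: 30.0
time_s: 33.02
tcp_pos: [0.558, -0.1598, 0.0403]
ee_rot: [[-0.996, -0.094, 0.004], [-0.094, 0.996, -0.0], [-0.004, -0.001, -1.0]]
wrist_force: [0.4, 0.8, -1.6]
gripper_width: 0.502
gripper_force: 30.0
time_s: 33.65
tcp_pos: [0.5559, -0.1601, 0.0319]
ee_rot: [[-0.996, -0.093, 0.0], [-0.093, 0.996, -0.0], [-0.0, -0.0, -1.0]]
wrist_force: [-0.1, 0.5, -2.2]
gripper_width: 0.498
gripper_force: 30.0
```

```bash
python3 -m jog '0 0 0 -1.5 0; 0 0 0 0 0; 0 0 0 0 0' && python3 -m jog '0.65 0 0 0 0; 0.65 0 0 0 0; 0.65 0 0 0 0; 0.65 -30 -3 0 0; 0.65 -40 -4 6 0' && python3 -m jog '0.3 0 0 60 0; 0 0 0 60 0; 0 0 0 41 0; 0 0 0 0 0; 0 0 0 0 0'
```

```text
time_s: 34.02
tcp_pos: [0.5561, -0.1601, 0.0312]
ee_rot: [[-0.996, -0.093, 0.001], [-0.093, 0.996, -0.0], [-0.001, -0.0, -1.0]]
wrist_force: [-2.6, 0.9, 5.9]
gripper_width: 0.503
gripper_force: 30.0
time_s: 34.65
tcp_pos: [0.4856, -0.1671, 0.0358]
ee_rot: [[-0.996, -0.093, -0.0], [-0.093, 0.996, -0.0], [0.0, -0.0, -1.0]]
wrist_force: [0.6, 0.2, -0.3]
gripper_width: 0.65
gripper_force: 0.0
time_s: 35.28
tcp_pos: [0.4853, -0.1669, 0.1966]
ee_rot: [[-0.996, -0.092, -0.001], [-0.092, 0.996, 0.001], [0.001, 0.001, -1.0]]
wrist_force: [-0.7, 0.1, -0.1]
gripper_width: 0.168
gripper_force: 0.0
```

```bash
python3 -m jog '0 45 5 0 0; 0 45 5 0 0; 0 45 4 0 0; 0 0 0 0 0; 0 0 0 0 0' && python3 -m jog '0 0 0 -15 0; 0 0 0 -10 0; 0 0 0 -10 0; 0 0 0 -10 0; 0 0 0 0 0' && python3 -m jog '0 0 0 -2 0; 0 0 0 -1.5 0; 0 0 0 0 0; 0 0 0 0 0;0 0 0 0 0' &&  python3 -m jog '0 0 0 -2 0; 0 0 0 0 0; 0 0 0 0 0; 0 0 0 0 0'
```

```text
time_s: 35.9
tcp_pos: [0.6198, -0.153, 0.195]
ee_rot: [[-0.996, -0.092, -0.005], [-0.092, 0.996, 0.0], [0.005, 0.001, -1.0]]
wrist_force: [0.5, 0.4, -0.3]
gripper_width: 0.004
gripper_force: 0.0
time_s: 36.52
tcp_pos: [0.6204, -0.1532, 0.1517]
ee_rot: [[-0.996, -0.093, -0.002], [-0.093, 0.996, -0.0], [0.002, -0.0, -1.0]]
wrist_force: [-2.1, -0.1, 2.6]
gripper_width: 0.007
gripper_force: 1.5
time_s: 37.15
tcp_pos: [0.621, -0.1532, 0.149]
ee_rot: [[-0.996, -0.093, 0.0], [-0.093, 0.996, -0.0], [-0.0, -0.0, -1.0]]
wrist_force: [-1.9, -0.3, 2.8]
gripper_width: 0.003
gripper_force: 1.7
time_s: 37.65
tcp_pos: [0.621, -0.1532, 0.1469]
ee_rot: [[-0.996, -0.093, 0.0], [-0.093, 0.996, -0.0], [-0.0, -0.0, -1.0]]
wrist_force: [-1.1, -0.5, 3.1]
gripper_width: 0.006
gripper_force: 1.8
```

At tip z 0.139 there is no contact (1.8 on the pad against 3.5 for pack 1), so pack 2 is thin. Pressing on to contact.

```bash
python3 -m jog '0 0 0 -2 0; 0 0 0 -1.5 0; 0 0 0 -1.5 0; 0 0 0 0 0; 0 0 0 0 0' && python3 -m jog '0 0 0 0 0; 0 0 0 0 0; 0 0 0 0 0; 0 0 0 0 0; 0 0 0 0 0' && python3 -m jog '0 0 0 0 0; 0 0 0 0 0'
```

```text
time_s: 38.28
tcp_pos: [0.6211, -0.1532, 0.1428]
ee_rot: [[-0.996, -0.093, 0.001], [-0.093, 0.996, -0.0], [-0.001, -0.0, -1.0]]
wrist_force: [-3.1, -0.3, 6.5]
gripper_width: 0.005
gripper_force: 3.4
time_s: 38.9
tcp_pos: [0.6211, -0.1532, 0.1428]
ee_rot: [[-0.996, -0.093, 0.001], [-0.093, 0.996, -0.0], [-0.001, -0.0, -1.0]]
wrist_force: [-2.3, 0.1, 8.0]
gripper_width: 0.003
gripper_force: 3.4
time_s: 39.15
tcp_pos: [0.6212, -0.1532, 0.1428]
ee_rot: [[-0.996, -0.093, 0.001], [-0.093, 0.996, -0.0], [-0.001, -0.001, -1.0]]
wrist_force: [-3.0, -0.3, 6.4]
gripper_width: 0.002
gripper_force: 3.4
```

Contact came at about 0.138, which is 18 mm, so pack 2 is sound. It goes in the tray.

```bash
python3 -m jog '0 0 0 27 0; 0 0 0 27 0; 0 -45 -5 0 0; 0 -45 -4 0 0; 0.65 -46 -4 0 0' && python3 -m jog '0.65 0 0 0 0; 0.65 0 0 0 0; 0.65 0 0 -60 0; 0.65 0 0 -60 0; 0.65 0 0 -38 0' && python3 -m jog '0.65 0 0 0 0; 0.65 0 0 0 0'
```

```text
time_s: 39.78
tcp_pos: [0.4841, -0.1656, 0.195]
ee_rot: [[-0.996, -0.093, 0.001], [-0.093, 0.996, 0.001], [-0.001, 0.001, -1.0]]
wrist_force: [0.1, -0.5, -0.3]
gripper_width: 0.056
gripper_force: 0.0
time_s: 40.4
tcp_pos: [0.4852, -0.1657, 0.0347]
ee_rot: [[-0.996, -0.093, -0.002], [-0.093, 0.996, 0.0], [0.002, 0.001, -1.0]]
wrist_force: [0.9, 0.7, 0.3]
gripper_width: 0.593
gripper_force: 0.0
time_s: 40.65
tcp_pos: [0.487, -0.1661, 0.0388]
ee_rot: [[-0.996, -0.093, 0.003], [-0.093, 0.996, -0.0], [-0.003, -0.001, -1.0]]
wrist_force: [0.2, -0.0, -0.0]
gripper_width: 0.643
gripper_force: 0.0
```

```bash
python3 -m jog '0.65 34 3 -4 0; 0.65 35 3 -4 0; 0.65 0 0 0 0; 0 0 0 0 0; 0 0 0 0 0' && python3 -m jog '0 0 0 0 0; 0 0 0 0 0; 0 0 0 5 0; 0 -40 -3.7 0 0; 0 -40 -3.7 2 0' && python3 -m jog '0 -10 -1 50 0; 0 -5 20 60 0; 0 -5 40 60 -2.5; 0 0 50 40 -2.8; 0 0 55 0 0' && python3 -m jog '0 0 55 0 0; 0 0 55 0 0; 0 0 55 0 0; 0 0 0 0 0; 0 0 0 0 0'
cat > tray.py <<'E'
from h import *
import sys
c=cam("wrist");save(c,sys.argv[1]+".png");h=cv2.cvtColor(cv2.GaussianBlur(c["pixels"],(3,3),0),cv2.COLOR_RGB2HSV)
m=cv2.inRange(h,(8,75,60),(25,255,255)); m[260:]=0
m=cv2.morphologyEx(m,cv2.MORPH_CLOSE,np.ones((9,9)))
for k in cv2.findContours(m,cv2.RETR_EXTERNAL,cv2.CHAIN_APPROX_NONE)[0]:
    if cv2.contourArea(k)<2000: continue
    w=np.array([plane(c,*q[0],.028)[:2]*1000 for q in k],np.float32);print("tray?",cv2.boundingRect(k),cv2.minAreaRect(w))
s=r.sense();print(s["tcp_pos"],s["gripper_width"],s["joints"].round(0))
E
python3 tray.py y1
```

```text
time_s: 41.28
tcp_pos: [0.5535, -0.1602, 0.0308]
ee_rot: [[-0.996, -0.092, 0.001], [-0.092, 0.996, 0.0], [-0.001, -0.0, -1.0]]
wrist_force: [-0.1, -0.9, 3.6]
gripper_width: 0.501
gripper_force: 10.7
time_s: 41.9
tcp_pos: [0.4723, -0.1674, 0.0362]
ee_rot: [[-0.996, -0.092, -0.002], [-0.092, 0.996, 0.0], [0.002, 0.0, -1.0]]
wrist_force: [-1.0, 0.3, -2.2]
gripper_width: 0.501
gripper_force: 30.0
time_s: 42.52
tcp_pos: [0.456, -0.0089, 0.2403]
ee_rot: [[-1.0, 0.001, 0.008], [0.001, 1.0, 0.002], [-0.008, 0.002, -1.0]]
wrist_force: [1.1, 0.0, -3.5]
gripper_width: 0.505
gripper_force: 30.0
time_s: 43.15
tcp_pos: [0.454, 0.1543, 0.2362]
ee_rot: [[-1.0, -0.001, -0.002], [-0.001, 1.0, -0.001], [0.002, -0.001, -1.0]]
wrist_force: [0.2, -0.3, -2.2]
gripper_width: 0.502
gripper_force: 30.0
tray? (343, 0, 202, 205) ((381.6287841796875, 318.63653564453125), (181.99331665039062, 183.83743286132812), 6.893486499786377)
[0.45416953 0.15377109 0.2364041 ] 0.5024409112365045 [  38.    8.  -19.   -0.  -64. -128.]
```

```bash
python3 -m jog '0 -28 50 0 0; 0 -28 50 -20 6.9; 0 -28 50 -30 0; 0 -28 48 -30 0; 0 0 0 -40 0' && python3 -m jog '0 0 0 -40 0; 0 0 0 0 0; 0 0 0 0 0; 0 0 0 0 0'
```

```text
time_s: 43.82
tcp_pos: [0.3438, 0.3531, 0.1183]
ee_rot: [[-0.992, -0.123, 0.002], [-0.123, 0.992, 0.004], [-0.003, 0.004, -1.0]]
wrist_force: [0.0, 0.2, -2.3]
gripper_width: 0.501
gripper_force: 30.0
time_s: 44.32
tcp_pos: [0.345, 0.3513, 0.0801]
ee_rot: [[-0.993, -0.12, 0.002], [-0.12, 0.993, 0.004], [-0.002, 0.003, -1.0]]
wrist_force: [0.4, 0.4, -1.3]
gripper_width: 0.5
gripper_force: 30.0
```

```bash
python3 -m jog '0 -2 0 -35 0; 0 0 0 -18 0; 0 0 0 -5 0; 0 0 0 0 0; 0 0 0 0 0' && python3 -m jog '0.6 0 0 0 0; 0.6 0 0 0 0; 0.6 0 0 0 0; 0.6 0 0 50 0; 0.6 0 0 60 0'
```

```text
time_s: 44.95
tcp_pos: [0.3424, 0.3513, 0.0214]
ee_rot: [[-0.993, -0.12, 0.001], [-0.12, 0.993, 0.002], [-0.002, 0.002, -1.0]]
wrist_force: [-0.8, 0.2, -1.9]
gripper_width: 0.505
gripper_force: 30.0
time_s: 45.58
tcp_pos: [0.3416, 0.3497, 0.1306]
ee_rot: [[-0.993, -0.12, -0.001], [-0.12, 0.993, -0.003], [0.002, -0.003, -1.0]]
wrist_force: [1.1, 0.9, -0.4]
gripper_width: 0.595
gripper_force: 0.0
```

```bash
python3 -m jog '0.7 0 -40 40 -5.4; 0.7 25 -40 20 0; 0.7 38 -45 0 0; 0.7 38 -45 0 0; 0.7 38 -45 0 0' && python3 -m jog '0.7 38 -45 -20 0; 0.7 38 -17 -20 0; 0.7 0 0 0 0; 0.7 0 0 0 0; 0.7 0 0 0 0'
```

```text
time_s: 46.2
tcp_pos: [0.4819, 0.134, 0.1906]
ee_rot: [[-1.0, -0.027, 0.001], [-0.027, 1.0, 0.001], [-0.001, 0.001, -1.0]]
wrist_force: [1.4, 1.3, 0.1]
gripper_width: 0.698
gripper_force: 0.0
time_s: 46.82
tcp_pos: [0.5565, 0.0742, 0.1511]
ee_rot: [[-1.0, -0.028, 0.001], [-0.028, 1.0, 0.001], [-0.001, 0.0, -1.0]]
wrist_force: [-0.3, -0.6, -0.2]
gripper_width: 0.695
gripper_force: 0.0
```

```bash
python3 -m jog '0.7 0 -1 -50 0; 0.7 0 0 -40 0; 0.7 0 0 -13 0; 0.7 0 0 -5 0; 0.7 0 0 0 0' && python3 -m jog '0.7 0 0 0 0; 0 0 0 0 0; 0 0 0 0 0; 0 0 0 0 0; 0 0 0 0 0'
```

```text
time_s: 47.45
tcp_pos: [0.5578, 0.073, 0.0435]
ee_rot: [[-1.0, -0.027, 0.002], [-0.027, 1.0, 0.001], [-0.002, 0.001, -1.0]]
wrist_force: [0.2, 0.6, 0.3]
gripper_width: 0.699
gripper_force: 0.0
time_s: 48.08
tcp_pos: [0.557, 0.0724, 0.0425]
ee_rot: [[-1.0, -0.026, 0.0], [-0.026, 1.0, -0.0], [-0.0, -0.0, -1.0]]
wrist_force: [0.4, 0.5, 2.3]
gripper_width: 0.505
gripper_force: 30.0
```

```bash
python3 -m jog '0 -7 0 0 0; 0 -8 0 0 0; 0 -8 0 0 0; 0 -8 0 0 0; 0 -8 -1 0 0' && python3 -m jog '0 0 0 0 0; 0 0 0 25 0; 0 0 0 40 0; 0 0 0 40 0; 0 0 0 0 0' && python3 -m jog '0 -10 -55 0 0; 0 -10 -55 0 0; 0 -10 -55 0 3.8; 0 -10 -55 0 0; 0 0 -19 0 0' && python3 -m jog '0 0 0 0 0; 0 0 0 0 0; 0 0 0 0 0'
```

```text
time_s: 48.7
tcp_pos: [0.5177, 0.0716, 0.0425]
ee_rot: [[-1.0, -0.027, 0.001], [-0.027, 1.0, 0.0], [-0.001, 0.0, -1.0]]
wrist_force: [2.6, 0.1, 2.1]
gripper_width: 0.5
gripper_force: 30.0
time_s: 49.32
tcp_pos: [0.5183, 0.0717, 0.1491]
ee_rot: [[-1.0, -0.026, 0.003], [-0.026, 1.0, 0.002], [-0.003, 0.002, -1.0]]
wrist_force: [-0.6, 0.8, -2.7]
gripper_width: 0.501
gripper_force: 30.0
time_s: 49.95
tcp_pos: [0.4744, -0.1696, 0.1446]
ee_rot: [[-0.996, -0.088, -0.007], [-0.088, 0.996, 0.001], [0.007, 0.002, -1.0]]
wrist_force: [-0.2, 0.3, -2.3]
gripper_width: 0.505
gripper_force: 30.0
time_s: 50.32
tcp_pos: [0.4776, -0.1666, 0.1466]
ee_rot: [[-0.996, -0.094, -0.001], [-0.094, 0.996, 0.0], [0.001, 0.0, -1.0]]
wrist_force: [-0.4, 0.2, -1.7]
gripper_width: 0.503
gripper_force: 30.0
```

```bash
python3 -m jog '0 0 0 -50 0; 0 0 0 -40 0; 0 0 0 -19 0; 0 0 0 0 0; 0 0 0 0 0' && python3 -m jog '0 20 1.9 0 0; 0 20 1.9 0 0; 0 20 1.8 0 0; 0 18 1.7 0 0; 0 0 0 0 0' && python3 -m jog '0 0 0 -4 0; 0 0 0 -3 0; 0 0 0 -1.2 0; 0 0 0 0 0; 0 0 0 0 0'
```

```text
time_s: 50.95
tcp_pos: [0.4789, -0.1672, 0.0391]
ee_rot: [[-0.996, -0.094, 0.002], [-0.094, 0.996, -0.0], [-0.002, -0.0, -1.0]]
wrist_force: [-0.1, 0.2, -1.9]
gripper_width: 0.502
gripper_force: 30.0
time_s: 51.58
tcp_pos: [0.5579, -0.16, 0.0396]
ee_rot: [[-0.996, -0.093, 0.004], [-0.093, 0.996, -0.0], [-0.004, -0.001, -1.0]]
wrist_force: [-0.2, -0.5, -1.7]
gripper_width: 0.5
gripper_force: 30.0
time_s: 52.2
tcp_pos: [0.5551, -0.1603, 0.0305]
ee_rot: [[-0.996, -0.093, -0.002], [-0.093, 0.996, -0.0], [0.002, 0.0, -1.0]]
wrist_force: [-3.2, 1.3, 4.6]
gripper_width: 0.504
gripper_force: 30.0
```

```bash
python3 -m jog '0.65 0 0 0 0; 0.65 0 0 0 0; 0.65 0 0 0 0; 0.65 -30 -3 0 0; 0.65 -40 -4 6 0' && python3 -m jog '0.3 0 0 60 0; 0 0 0 60 0; 0 0 0 41 0; 0 0 0 0 0; 0 0 0 0 0' && python3 -m jog '0 45 5 0 0; 0 45 5 0 0; 0 45 4 0 0; 0 0 0 0 0; 0 0 0 0 0'
```

```text
time_s: 52.82
tcp_pos: [0.4857, -0.1673, 0.0355]
ee_rot: [[-0.996, -0.093, 0.0], [-0.093, 0.996, -0.0], [0.0, -0.0, -1.0]]
wrist_force: [0.0, -0.1, -0.3]
gripper_width: 0.647
gripper_force: 0.0
time_s: 53.45
tcp_pos: [0.4854, -0.1671, 0.1963]
ee_rot: [[-0.996, -0.092, -0.001], [-0.092, 0.996, 0.001], [0.001, 0.001, -1.0]]
wrist_force: [-0.2, -0.9, -0.5]
gripper_width: 0.168
gripper_force: 0.0
time_s: 54.08
tcp_pos: [0.6198, -0.1531, 0.1947]
ee_rot: [[-0.996, -0.092, -0.004], [-0.092, 0.996, 0.0], [0.004, 0.001, -1.0]]
wrist_force: [-0.6, -0.7, 0.6]
gripper_width: 0.003
gripper_force: 0.0
```

```bash
python3 -m jog '0 0 0 -15 0; 0 0 0 -10 0; 0 0 0 -10 0; 0 0 0 -10 0; 0 0 0 0 0' && python3 -m jog '0 0 0 -2 0; 0 0 0 -1.5 0; 0 0 0 0 0; 0 0 0 0 0;0 0 0 0 0' &&  python3 -m jog '0 0 0 -2 0; 0 0 0 0 0; 0 0 0 0 0; 0 0 0 0 0'
```

```text
time_s: 54.7
tcp_pos: [0.6204, -0.1535, 0.1518]
ee_rot: [[-0.996, -0.093, -0.001], [-0.093, 0.996, -0.0], [0.001, -0.0, -1.0]]
wrist_force: [-0.9, 0.5, 3.6]
gripper_width: 0.006
gripper_force: 1.5
time_s: 55.32
tcp_pos: [0.621, -0.1535, 0.1497]
ee_rot: [[-0.996, -0.093, 0.001], [-0.093, 0.996, -0.001], [-0.001, -0.001, -1.0]]
wrist_force: [-3.3, 0.6, 7.1]
gripper_width: 0.005
gripper_force: 3.1
time_s: 55.82
tcp_pos: [0.621, -0.1535, 0.1479]
ee_rot: [[-0.996, -0.093, 0.001], [-0.093, 0.996, -0.001], [-0.001, -0.001, -1.0]]
wrist_force: [-3.6, 0.2, 7.5]
gripper_width: 0.006
gripper_force: 3.4
```

Contact is at about 0.143, the same as pack 1, so pack 3 is swollen and goes in the steel bin. I'll hold a little longer, then retreat and fetch it.

```bash
python3 -m jog '0 0 0 -1 0; 0 0 0 0 0; 0 0 0 0 0; 0 0 0 0 0; 0 0 0 0 0' && python3 -m jog '0 0 0 22 0; 0 0 0 27 0; 0 -45 -5 0 0; 0 -45 -4 0 0; 0.65 -46 -4 0 0' && python3 -m jog '0.65 0 0 0 0; 0.65 0 0 0 0; 0.65 0 0 -60 0; 0.65 0 0 -60 0; 0.65 0 0 -38 0' && python3 -m jog '0.65 0 0 0 0; 0.65 0 0 0 0'
```

```text
time_s: 56.45
tcp_pos: [0.621, -0.1535, 0.147]
ee_rot: [[-0.996, -0.093, 0.001], [-0.093, 0.996, -0.001], [-0.001, -0.001, -1.0]]
wrist_force: [-3.5, 1.0, 7.0]
gripper_width: 0.007
gripper_force: 3.6
time_s: 57.08
tcp_pos: [0.4843, -0.1662, 0.1942]
ee_rot: [[-0.996, -0.093, 0.002], [-0.093, 0.996, 0.0], [-0.002, 0.0, -1.0]]
wrist_force: [0.5, -0.2, 1.2]
gripper_width: 0.057
gripper_force: 0.0
time_s: 57.7
tcp_pos: [0.4853, -0.166, 0.0335]
ee_rot: [[-0.996, -0.093, -0.002], [-0.093, 0.996, 0.0], [0.002, 0.0, -1.0]]
wrist_force: [0.1, 0.4, 0.3]
gripper_width: 0.597
gripper_force: 0.0
time_s: 57.95
tcp_pos: [0.4871, -0.1663, 0.0375]
ee_rot: [[-0.996, -0.093, 0.003], [-0.093, 0.996, -0.001], [-0.003, -0.001, -1.0]]
wrist_force: [-0.4, -0.9, 0.5]
gripper_width: 0.648
gripper_force: 0.0
```

```bash
python3 -m jog '0.65 34 3 -3 0; 0.65 35 3 -4 0; 0.65 0 0 0 0; 0 0 0 0 0; 0 0 0 0 0' && python3 -m jog '0 0 0 0 0; 0 0 0 0 0; 0 0 0 5 0; 0 -40 -3.7 0 0; 0 -40 -3.7 2 0' && python3 -m jog '0 -10 -1 50 0; 0 -10 0 60 0;0 -10 0 60 -2.5; 0 -10 0 60 -2.8; 0 0 0 50 0' && python3 -m jog '0 0 0 0 0; 0 0 0 0 0'
python3 bin.py b2
```

```text
time_s: 58.58
tcp_pos: [0.5535, -0.1604, 0.0304]
ee_rot: [[-0.996, -0.092, 0.001], [-0.092, 0.996, 0.0], [-0.001, -0.0, -1.0]]
wrist_force: [0.2, -0.5, 1.7]
gripper_width: 0.5
gripper_force: 9.2
time_s: 59.2
tcp_pos: [0.4724, -0.1676, 0.0359]
ee_rot: [[-0.996, -0.092, -0.001], [-0.092, 0.996, 0.0], [0.001, 0.0, -1.0]]
wrist_force: [0.8, -0.8, -1.7]
gripper_width: 0.505
gripper_force: 30.0
time_s: 59.82
tcp_pos: [0.4328, -0.1686, 0.3189]
ee_rot: [[-1.0, 0.0, 0.002], [0.0, 1.0, 0.0], [-0.002, 0.0, -1.0]]
wrist_force: [1.8, 1.1, -2.8]
gripper_width: 0.505
gripper_force: 30.0
time_s: 60.08
tcp_pos: [0.4329, -0.1683, 0.315]
ee_rot: [[-1.0, 0.0, -0.003], [0.0, 1.0, 0.001], [0.003, 0.001, -1.0]]
wrist_force: [-1.1, 0.4, -2.2]
gripper_width: 0.5
gripper_force: 30.0
bin? (427, 230, 133, 20) ((524.7789916992188, 113.92835235595703), (26.069530487060547, 171.0281524658203), 0.09178390353918076)
bin? (67, 51, 170, 155) ((391.3402404785156, -304.10675048828125), (176.1015625, 182.4888458251953), 0.09057100117206573)
[ 0.43278093 -0.16836174  0.31446063] 0.5038756884751056
```

View pics/b2.png

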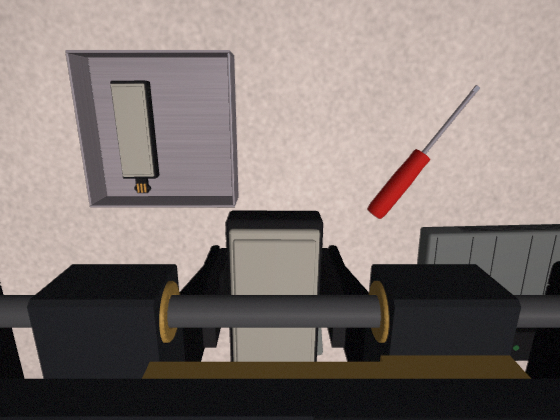

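The bin has shifted slightly, to (0.391, −0.304). Pack 1 lies in it at (133,130), and pack 3 is held straight.

```bash
python3 -m jog '0 -38 -49 -20 0; 0 -37 -48 -40 0; 0 0 0 -60 0; 0 0 0 -60 0; 0 0 0 -50 0' && python3 -m jog '0 0 0 0 0; 0 0 0 0 0; 0 0 0 0 0'
```

```text
time_s: 60.75
tcp_pos: [0.3632, -0.2566, 0.0894]
ee_rot: [[-1.0, 0.001, -0.005], [0.001, 1.0, 0.001], [0.005, 0.001, -1.0]]
wrist_force: [0.7, -0.4, -3.1]
gripper_width: 0.501
gripper_force: 30.0
time_s: 61.12
tcp_pos: [0.3672, -0.2574, 0.0948]
ee_rot: [[-1.0, -0.001, 0.004], [-0.001, 1.0, -0.001], [-0.004, -0.001, -1.0]]
wrist_force: [-0.5, -0.2, -2.6]
gripper_width: 0.503
gripper_force: 30.0
```

```bash
python3 -m jog '0 -8 -8 0 0; 0 0 0 -35 0; 0 0 0 -30 0; 0 0 0 -12 0; 0 0 0 0 0' && python3 -m jog '0 0 0 0 0; 0.6 0 0 0 0; 0.6 0 0 0 0; 0.6 0 0 0 0; 0.6 0 0 50 0'  && python3 -m jog '0.6 0 0 60 0; 0.6 20 40 60 0; 0.6 30 50 50 0; 0.6 30 50 30 0; 0.6 0 0 0 0' && python3 -m jog '0.6 0 0 0 0; 0.6 0 0 0 0'
python3 bin.py b3
```

```text
time_s: 61.75
tcp_pos: [0.3575, -0.2653, 0.016]
ee_rot: [[-1.0, -0.0, -0.001], [-0.0, 1.0, 0.0], [0.001, 0.0, -1.0]]
wrist_force: [-0.0, 0.8, -2.1]
gripper_width: 0.503
gripper_force: 30.0
time_s: 62.38
tcp_pos: [0.3552, -0.2642, 0.0638]
ee_rot: [[-1.0, 0.0, -0.009], [0.0, 1.0, 0.003], [0.009, 0.003, -1.0]]
wrist_force: [1.0, -1.1, 0.2]
gripper_width: 0.601
gripper_force: 0.0
time_s: 63.0
tcp_pos: [0.4302, -0.1409, 0.248]
ee_rot: [[-1.0, -0.005, 0.007], [-0.005, 1.0, -0.0], [-0.007, -0.0, -1.0]]
wrist_force: [0.7, -0.8, 0.6]
gripper_width: 0.597
gripper_force: 0.0
time_s: 63.25
tcp_pos: [0.4262, -0.1439, 0.2443]
ee_rot: [[-1.0, 0.001, -0.002], [0.001, 1.0, 0.0], [0.002, 0.0, -1.0]]
wrist_force: [0.7, 0.4, -0.0]
gripper_width: 0.603
gripper_force: 0.0
bin? (0, 49, 212, 183) ((391.61798095703125, -302.4297790527344), (177.0753936767578, 186.88351440429688), 0.057528652250766754)
[ 0.42629211 -0.14405538  0.24433319] 0.597669865903858
```

View pics/b3.png

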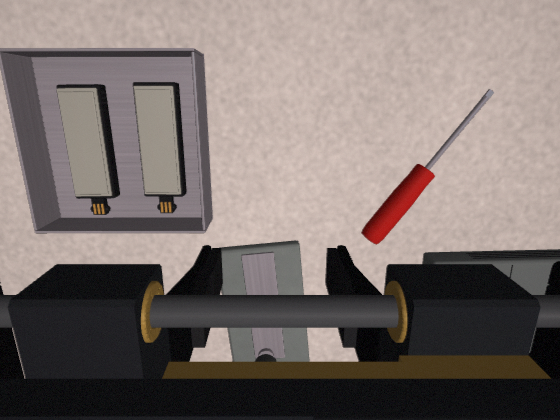

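Both swollen packs lie flat in the bin at (85,140) and (158,138), and the anvil is clear. Last, the tray.

```bash
python3 -m jog '0.6 10 55 20 0; 0.6 10 55 20 0; 0.6 0 55 20 0; 0.6 0 55 0 0; 0.6 0 60 0 0' && python3 -m jog '0.6 0 40 0 0; 0.6 0 0 0 0; 0.6 0 0 0 0; 0.6 0 0 0 0'
python3 tray.py y2
```

```text
time_s: 63.92
tcp_pos: [0.4471, 0.1374, 0.3051]
ee_rot: [[-1.0, 0.002, -0.0], [0.002, 1.0, -0.0], [0.0, -0.0, -1.0]]
wrist_force: [0.9, -0.0, -0.2]
gripper_width: 0.598
gripper_force: 0.0
time_s: 64.42
tcp_pos: [0.4474, 0.1755, 0.3052]
ee_rot: [[-1.0, 0.002, -0.0], [0.002, 1.0, -0.0], [0.0, -0.0, -1.0]]
wrist_force: [-0.1, -0.0, -0.2]
gripper_width: 0.599
gripper_force: 0.0
tray? (314, 18, 165, 176) ((383.055419921875, 319.77203369140625), (178.92254638671875, 181.5027618408203), 6.866232395172119)
[0.44743633 0.17554832 0.30529791] 0.6006726367016039 [  41.    5.  -12.    0.  -74. -131.]
```

View pics/y2.png

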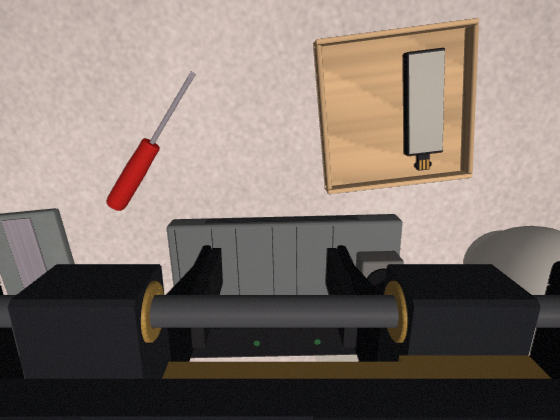

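Pack 2 lies flat in the tray at (424,100), the charger bays are empty and the hand is clear of everything. Handing in.

```bash
python3 -c "
from station import r
print(r.finish_job())"
```

```text
the job is handed in; nothing more can be done
None
```

The job is handed in (no verdict was returned): the switch is off, packs 1 and 3 read swollen (about 23 mm) and are in the steel bin, pack 2 read sound (about 18 mm) and is in the plywood tray, the gauge was released to spring back up, and the globe and meter were left alone.

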